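# Probe the stone rounds, fit the matching jade stands and cover them

### The job

Mount the jade for display: going along the petrified-wood rounds from left to right (as seen from the robot), stand the depth rod on the bottom of each one's bore to find its depth, and put the rod back in its holder. Into each round lower the jade stand with the longest foot that goes in without its shoulder standing above the flat seat round the bore, then set a glass cover over it so that it rests level on the seat inside the lip. Spare stands and covers are left over; knock no stand over and do not disturb the other things on the ledge.

Things in the scene. Friction and masses are not known exactly. Their poses are not given: they have to be found in the camera images.
- base1: Left (largest y) place: petrified-wood round, loose, 1.1 kg, 92 mm across, 66 mm high. Origin: centre of underside, z up. On top a lip (inside 76 mm across, 4 mm high) surrounds a flat seat 62 mm above the origin; in its middle a blind bore 36 mm wide, flat firm bottom, unknown depth 20 to 48 mm below the seat, different in each round. May be absent (2 or 3 are there).
- base2: Middle place: petrified-wood round, loose, 1.1 kg, 92 mm across, 66 mm high. Origin: centre of underside, z up. On top a lip (inside 76 mm across, 4 mm high) surrounds a flat seat 62 mm above the origin; in its middle a blind bore 36 mm wide, flat firm bottom, unknown depth 20 to 48 mm below the seat, different in each round. May be absent (2 or 3 are there).
- base3: Right (smallest y) place: petrified-wood round, loose, 1.1 kg, 92 mm across, 66 mm high. Origin: centre of underside, z up. On top a lip (inside 76 mm across, 4 mm high) surrounds a flat seat 62 mm above the origin; in its middle a blind bore 36 mm wide, flat firm bottom, unknown depth 20 to 48 mm below the seat, different in each round. May be absent (2 or 3 are there).
- stand_s1: jade stand with a yellow brass foot, 30 mm across and 20 mm long, and on it a green jade column 22 mm across and 38 mm high; the shoulder is where they meet, 20 mm above the origin. Origin: centre of the foot's underside, z up. Stands upright on the dark felt mat at the start.
- stand_s2: jade stand with a yellow brass foot, 30 mm across and 20 mm long, and on it a green jade column 22 mm across and 38 mm high; the shoulder is where they meet, 20 mm above the origin. Origin: centre of the foot's underside, z up. Stands upright on the dark felt mat at the start.
- stand_m1: jade stand with a grey steel foot, 30 mm across and 30 mm long, and on it a green jade column 22 mm across and 38 mm high; the shoulder is where they meet, 30 mm above the origin. Origin: centre of the foot's underside, z up. Stands upright on the dark felt mat at the start.
- stand_m2: jade stand with a grey steel foot, 30 mm across and 30 mm long, and on it a green jade column 22 mm across and 38 mm high; the shoulder is where they meet, 30 mm above the origin. Origin: centre of the foot's underside, z up. Stands upright on the dark felt mat at the start.
- stand_m3: jade stand with a grey steel foot, 30 mm across and 30 mm long, and on it a green jade column 22 mm across and 38 mm high; the shoulder is where they meet, 30 mm above the origin. Origin: centre of the foot's underside, z up. Stands upright on the dark felt mat at the start.
- stand_l1: jade stand with a red copper foot, 30 mm across and 40 mm long, and on it a green jade column 22 mm across and 38 mm high; the shoulder is where they meet, 40 mm above the origin. Origin: centre of the foot's underside, z up. Stands upright on the dark felt mat at the start.
- stand_l2: jade stand with a red copper foot, 30 mm across and 40 mm long, and on it a green jade column 22 mm across and 38 mm high; the shoulder is where they meet, 40 mm above the origin. Origin: centre of the foot's underside, z up. Stands upright on the dark felt mat at the start.
- cover1: clear glass cover, an upside-down cup 68 mm across, 60 mm inside, 47 mm high, 43 mm deep inside, about 0.2 kg; brass knob on top 20 mm thick, from 49 to 73 mm above the origin. Origin: centre of its open underside, z up. The three are alike; any goes on any round. It fits inside the lip of a round with 4 mm to spare all round.
- cover2: clear glass cover, an upside-down cup 68 mm across, 60 mm inside, 47 mm high, 43 mm deep inside, about 0.2 kg; brass knob on top 20 mm thick, from 49 to 73 mm above the origin. Origin: centre of its open underside, z up. The three are alike; any goes on any round. It fits inside the lip of a round with 4 mm to spare all round.
- cover3: clear glass cover, an upside-down cup 68 mm across, 60 mm inside, 47 mm high, 43 mm deep inside, about 0.2 kg; brass knob on top 20 mm thick, from 49 to 73 mm above the origin. Origin: centre of its open underside, z up. The three are alike; any goes on any round. It fits inside the lip of a round with 4 mm to spare all round.
- rod: depth rod, hanging upright by its collar in the holder at the start: steel shaft 7 mm thick and 80 mm long with a flat end, a collar 24 mm across from 80 to 86 mm, and a red grip 16 mm thick from 86 to 142 mm. Origin: centre of the shaft's lower end, z up along the rod. 80 g.
- rod_tip (a point): the lower end of the rod's shaft (its origin)
- holder: dark wooden block 60 x 60 x 90 mm, fixed, with an upright hole 14 mm wide and 85 mm deep in the middle of its top. Origin: centre of its underside. The rod hangs in it with its collar on the block's top, so that the rod's origin is 10 mm above the block's origin.
- mat: dark felt mat 75 x 345 x 3 mm lying on the ledge, fixed; the seven stands stand on it at the start in one row along its y axis, 48 mm apart, in any order. Origin: centre of its underside.
- ring_gauge: bystander: steel ring gauge 56 mm across, 14 mm high, lying flat. Origin: centre of its underside.
- jade_chunk: bystander: chunk of green jade about 58 mm across and 36 mm high. Origin: centre of its underside.
- loupe: bystander: black loupe 32 mm across, 22 mm high, with a steel tang. Origin: centre of its underside.
There are look-alikes about, which are no part of the job. What is shaped like the stand_s2 but pink is not meant.

How it is judged:
By the outcome, as a careful person would: the job done as asked, in the order asked, and still so for the second after the job is handed in, with the robot touching nothing.
Of base1, base2, base3 only 2 to 3 are there at a start; the rules pass over those that are not, and their reading is None.
At some moment in a run one of cover1, cover2, cover3 may be knocked a few centimetres aside while the robot is not near it.
It also fails if it takes over 210 s, if anything falls off the work surface, if the arm or the gripper's body presses on something with over 40 N, if the wrist force passes 120 N, or if a joint passes its speed limit or range.

### The arm

A 6-joint arm with a two-finger parallel gripper is mounted at the origin on the work surface. World frame = base frame: x ahead of the robot, y to its left, z up, the work surface at z = 0. Lengths are in mm, angles in rad, forces in N, time in s.
With the tool pointing down it reaches from about 400 to 925 mm from the base axis. Payload 12.5 kg.
Tool frame: the origin (TCP) lies between the finger pads; the fingertips stand 19 mm ahead of it and the grasp point (between the pads) is the TCP (env.nose_length is the distance from the TCP to the fingertips, in mm); z points along the fingers, y is the line along which they close (so a half turn about z gives the same grasp; the last joint's range is limited). The gripper opens to 95 mm and grips with 3 to 60 N. Pads are 20 mm wide; open, the fingers measure 119 mm over their backs; the gripper's body (75 mm by 180 mm) begins 59 mm behind the grasp point.
Start: joints at [-1.215, 0.491, 1.559, -0, 1.092, -0.106], TCP at [278.499, -559.538, 233.661] pointing down, gripper open.
Joint ranges: [-3.1, 3.1], [-0.84, 2.19], [0.05, 2.79], [-1.13, 4.28], [0.06, 2.93], [-2.69, 2.69]. Speed limits (rad/s): [2.22, 2.22, 2.79, 3.14, 3.14, 3.14].

### API

Orientations are given as [roll, pitch, yaw] about the fixed x, y, z axes, in that order (R = Rz(yaw) Ry(pitch) Rx(roll)).
In Python, from cell import env gives the robot as it stands. The module is installed in compiled form; this text tells all that it offers.
- The arm moves only by the tool drive_tool, never from a script. Its argument "rows" is a list that holds one entry, the list of rows, each a list of 7 numbers: the shift along the tool's x, y, z scaled (see below), then the turn, a rotation vector about the tool's x, y, z scaled (see below), then the opening, from 0 (shut) to 1 (fully open). In form: [[[tx, ty, tz, ax, ay, az, jaw], ...]]. A call has 1 to 5 rows; each row shifts and turns the commanded pose from where the row before left it, along the tool's axes as they then stand; what a row does not reach is not made up. The controller multiplies each number of a shift by 250 mm and each number of a turn by 180 degrees. A row lasts 1/8 s, in which the tool goes at most 62.5 mm and 10.7 degrees, less where a joint would pass 70% of its speed; a pose out of reach is approached as far as the arm can. A call with a number of a shift or a turn outside -1 to 1 is refused whole. A call with a gripper value outside its range is refused whole. The fingers move at their own pace and stop on an object; the grip force is fixed at half the most. Time passes only in rows, so rows that do not move let the fingers close. It gives the time, the measured TCP pose, the force, the opening and the grip force at its end, in the units of the state.
- env.state(): the state, without advancing time (a new reading comes with each control period).
- env.read_camera(name): name is "side" or "top" or "wrist"; returns a dict with "color" (384x512x3 uint8, blue, green, red), "camera_matrix" (3x3 intrinsics, pixels), "pose" (4x4, takes a point from camera to world coordinates). Camera axes: x right, y up, looking along -z (the intrinsics and any distortion apply to the point x, -y, -z); pixel columns grow to the right and rows downward; lengths in mm; the calibration is good to about 2 mm. A picture is of the moment at which its call begins. There is no depth.
- env.job_done(): hands the job in; it is judged then, once.
Trained networks look in a picture, given as the dict that the camera call returned (one of the last four; its "shot" number tells which), for a name from the list of things; names that differ only in an ending like _2 or _b are one class to them, and where a whole thing is asked for, a point or a joint stands for the part that bears it (a point fixed in the world has none). Each returns a list of dicts, best first, with "score" (0 to 1); they miss things now and then, are a little off and sometimes report something else, mostly with a low value. They report only what shows in the picture. A call takes as long as a camera call. They do not tell look-alikes from the thing itself.
- env.search_frame(name, picture): "at" ([x, y, z] in mm, in the coordinates of the camera as it stood for that picture, good to about 4 mm: the middle of the surface that is visible of it).
- env.place_of(name, picture): "at" ([x, y, z] in mm, in the coordinates of the camera as it stood for that picture, good to about 4 mm: a listed point, or the origin of a listed thing).
The state is a dict: "t": time; "joints": joint angles; "qvel": joint speeds; "tau": joint torques, N m; "eef_pos": TCP position; "tcp_rot": TCP orientation; "ft_force": force on the tool from outside, world axes, zero at the start; "moment": the same for the moment, N m; "opening": opening from 0.0 (shut) to 1.0 (fully open); "grip_force": force on a finger pad.
Only numpy, scipy, OpenCV 4.12 (cv2) and the standard library are available. Lean on these libraries where they do the work, as an engineer would, in place of code of your own. Each camera call takes 0.05 s, during which the arm holds its last target. There are 200 camera calls.

## Working session

There is one attempt and no reset: what is moved stays moved. The work goes in short steps, Python scripts to look and compute and a tool call to move; the robot and the scene stay as the last step left them, time stands still between calls to the robot, and variables do not carry over. Pictures are saved under pics/ and viewed, at most 16 in all, crops included, and the job is handed in when it is done.

Besides the shell and the picture viewer there is one more tool, called after "Request:" in YAML: its name, and indented under it one key for each argument. drive_tool: Moves the arm, as the interface text tells. Its arguments: {"type":"object","properties":{"rows":{"type":"array","items":{"type":"array","items":{"type":"array","items":{"type":"number","minimum":-1,"maximum":1}}}}},"required":["rows"]}

```bash
ls; mkdir -p pics; python3 - <<'E'
from cell import env
import cv2,numpy as np
s=env.state();print({k:np.round(v,3) for k,v in s.items()})
for c in ("side","top"):
    p=env.read_camera(c);cv2.imwrite(f"pics/{c}0.png",p["color"]);print(c,p["camera_matrix"].tolist(),np.round(p["pose"],3).tolist())
    P=p["pose"]
    for n in ["base1","stand_s1","stand_m1","stand_l1","cover1","rod","holder","mat","ring_gauge","jade_chunk","loupe"]:
        for d in env.place_of(n,p):
            w=P[:3,:3]@np.array(d["at"])+P[:3,3];print(n,round(d["score"],2),np.round(w))
E
```

```text
pics
{'t': np.float64(0.0), 'joints': array([-1.215,  0.492,  1.559, -0.   ,  1.092, -0.106]), 'qvel': array([-0.   ,  0.   ,  0.001,  0.   , -0.   , -0.   ]), 'tau': array([ 3.0000e-03, -6.1264e+01, -2.5818e+01,  6.9000e-02,  4.8000e-02,
       -0.0000e+00]), 'eef_pos': array([ 278.432, -559.311,  233.056]), 'tcp_rot': array([-3.14 , -0.   ,  0.462]), 'ft_force': array([-0.372, -0.819, -0.237]), 'moment': array([-0.003, -0.064, -0.052]), 'grip_force': np.float64(0.0), 'opening': np.float64(1.002)}
side [[413.5901337054433, 0.0, 262.0896750382954], [0.0, 413.5901337054433, 195.46087205846533], [0.0, 0.0, 1.0]] [[-0.821, 0.373, -0.433, 146.961], [-0.571, -0.518, 0.637, 618.018], [0.013, 0.77, 0.638, 657.627], [0.0, 0.0, 0.0, 1.0]]
base1 0.75 [ 641. -152.   -7.]
base1 0.55 [604.  17.  -1.]
stand_s1 0.82 [345.  48.  -2.]
stand_s1 0.78 [440. -42.   4.]
stand_s1 0.55 [435.   8.  -1.]
stand_m1 0.66 [ 448. -187.    5.]
stand_m1 0.54 [439. -88.  -1.]
stand_m1 0.46 [ 444. -141.    6.]
stand_l1 0.56 [ 457. -235.    6.]
stand_l1 0.49 [ 463. -282.    1.]
cover1 0.98 [425. 241.  -4.]
cover1 0.64 
[... 470 characters left out ...]
.998, -0.052, 477.561], [-1.0, 0.02, 0.021, 15.009], [0.022, 0.052, 0.998, 1062.816], [0.0, 0.0, 0.0, 1.0]]
base1 0.89 [606.  19.  -1.]
base1 0.86 [ 643. -152.   -2.]
stand_s1 0.65 [350.  48.   1.]
stand_s1 0.6 [438.   2.   4.]
stand_s1 0.54 [445. -41.   1.]
stand_m1 0.47 [ 446. -138.   -6.]
stand_m1 0.41 [ 449. -192.   -1.]
stand_l1 0.68 [ 460. -237.    4.]
stand_l1 0.55 [ 463. -280.    0.]
cover1 0.62 [422. 244.   1.]
cover1 0.59 [424. 160.  -2.]
rod 0.42 [ 574. -345.    9.]
holder 0.88 [ 568. -341.   -4.]
holder 0.61 [ 452. -189.    3.]
mat 0.69 [ 449. -141.   -3.]
ring_gauge 0.64 [509.  90.  -1.]
jade_chunk 0.74 [577. 311.   1.]
jade_chunk 0.5 [423. 243.   3.]
loupe 0.56 [712. -86.   2.]
```

View pics/side0.png

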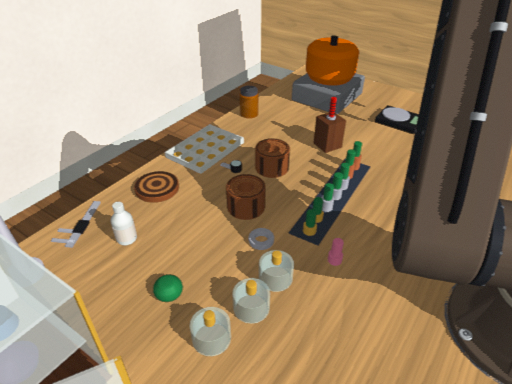

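View pics/top0.png

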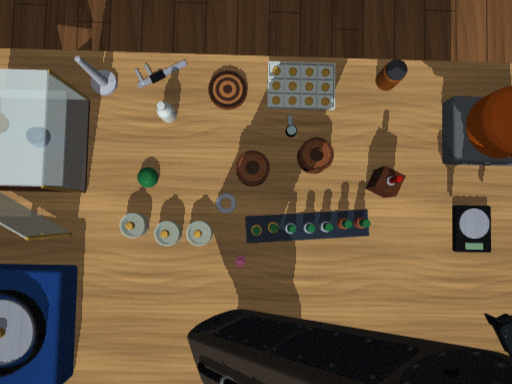

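The top view shows two rounds, at px (252,168) and (315,155). The mat row runs from px (256,230) to (365,224): 2 brass, then 3 steel, then 2 copper. The holder with the red rod is at (388,180), and the covers are at (132,226), (166,233) and (198,233).

What could be mistaken for a target:
- The pink stand at px (240,261), which the task excludes.
- The coaster at (228,89), which has concentric rings and no bore.
- The brown jar at (391,74).

I choose the two bored rounds and the mat stands, and will check them in a close wrist view.

```bash
cat > h.py <<'E'
from cell import env
import cv2,numpy as np
from scipy.spatial.transform import Rotation as Ro
def plan(x,y,z,yaw=90,n=None):
    s=env.state();p=np.array(s["eef_pos"],float);R=Ro.from_euler("xyz",s["tcp_rot"])
    T=Ro.from_euler("xyz",[np.pi,0,np.radians(yaw)]);t=np.array([x,y,z],float)
    rv=(R.inv()*T).as_rotvec();a=np.degrees(np.linalg.norm(rv))
    n=n or int(max(np.ceil(np.linalg.norm(t-p)/58),np.ceil(a/10.4),1))
    rows=[]
    for i in range(n):
        Rc=R*Ro.from_rotvec(rv*i/n);d=Rc.inv().apply((t-p)/n)/250
        rows.append([round(float(v),4) for v in [*d,*(rv/n/np.pi)]])
    print("t",round(float(s["t"]),2),"at",np.round(p,1),n,"rows");[print(r) for r in rows]
def ray(p,u,v,z):
    K=p["camera_matrix"];P=p["pose"]
    d=P[:3,:3]@np.array([(u-K[0,2])/K[0,0],-(v-K[1,2])/K[1,1],-1.]);o=P[:3,3]
    return o+d*(z-o[2])/d[2]
def proj(p,w):
    K=p["camera_matrix"];P=p["pose"];c=P[:3,:3].T@(np.array(w,float)-P[:3,3])
    return K[0,0]*c[0]/-c[2]+K[0,2], K[1,1]*c[1]/c[2]+K[1,2]
def nets(p,names,f=env.place_of,m=.4):
    P=p["pose"]
    for n in names:
        for d in f(n,p):
            if d["score"]>m:print(n,round(d["score"],2),np.round(P[:3,:3]@np.array(d["at"])+P[:3,3],1))
E
python3 - <<'E'
from h import *
plan(560,-330,330)
E
```

```text
t 1.2 at [ 278.5 -559.5  233.7] 7 rows
[0.2024, -0.0458, -0.0551, 0.0, 0.0, -0.0504]
[0.2071, -0.0132, -0.0551, 0.0, 0.0, -0.0504]
[0.2066, 0.0196, -0.0551, 0.0, 0.0, -0.0504]
[0.2009, 0.052, -0.0551, 0.0, 0.0, -0.0504]
[0.1902, 0.083, -0.055, 0.0, 0.0, -0.0504]
[0.1748, 0.112, -0.0551, 0.0, 0.0, -0.0504]
[0.1549, 0.1381, -0.0551, 0.0, 0.0, -0.0504]
```

Request:
drive_tool:
  rows:
    - [[0.2024,-0.0458,-0.0551,0,0,-0.0504,0.5],[0.2071,-0.0132,-0.0551,0,0,-0.0504,0.5],[0.2066,0.0196,-0.0551,0,0,-0.0504,0.5],[0.2009,0.052,-0.0551,0,0,-0.0504,0.5],[0.1902,0.083,-0.055,0,0,-0.0504,0.5]]

```text
t: 1.82
eef_pos: [480.7, -394.4, 303.1]
tcp_rot: [3.141, 0.0, 1.259]
ft_force: [0.0, -0.9, 0.0]
opening: 0.54
grip_force: 0.0
```

Request:
drive_tool:
  rows:
    - [[0.1748,0.112,-0.0551,0,0,-0.0504,0.5],[0.1549,0.1381,-0.0551,0,0,-0.0504,0.5],[0,0,0,0,0,0,0.5],[0,0,0,0,0,0,0.5]]

```text
t: 2.33
eef_pos: [559.8, -330.1, 329.7]
tcp_rot: [-3.141, -0.0, 1.57]
ft_force: [-0.1, 0.1, -1.0]
opening: 0.5
grip_force: 0.0
```

```bash
python3 - <<'E'
from h import *
p=env.read_camera("wrist");cv2.imwrite("pics/w1.png",p["color"]);print(np.round(p["pose"],3).tolist(),p["camera_matrix"].tolist())
nets(p,["rod","holder","base1","stand_l1","stand_m1","mat"])
s=env.state();print(s["eef_pos"],s["tcp_rot"],s["ft_force"])
E
```

```text
[[1.0, 0.001, 0.001, 559.506], [-0.001, 0.964, 0.266, -252.467], [-0.0, -0.266, 0.964, 480.708], [0.0, 0.0, 0.0, 1.0]] [[295.061678035349, 0.0, 260.00196002091286], [0.0, 295.061678035349, 191.05383129256833], [0.0, 0.0, 1.0]]
rod 0.74 [ 569.8 -337.5    8.2]
holder 0.64 [ 574.5 -337.3    0.6]
base1 0.91 [ 6.400e+02 -1.519e+02 -1.000e-01]
stand_l1 0.65 [ 457.  -234.3    4.7]
stand_l1 0.63 [ 4.572e+02 -2.810e+02  3.000e-01]
stand_m1 0.89 [ 4.439e+02 -1.381e+02  4.000e-01]
stand_m1 0.89 [ 449.2 -181.6    1.4]
mat 0.97 [ 444.3 -137.4   -0. ]
[ 559.56952946 -330.65700246  329.98686871] [-3.14150024e+00  3.63965550e-05  1.56891299e+00] [-0.28093299  0.23744114 -0.15236896]
```

View pics/w1.png

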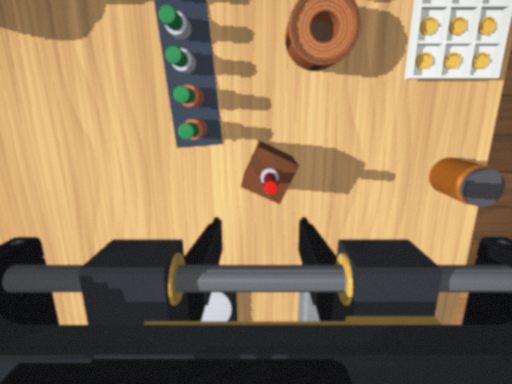

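The wrist view shows the red rod in its holder at px (271,186), the right round at (324,28), and the copper stands at (188,96) and (192,130). Next I fit silhouettes by colour.

```bash
cat >> h.py <<'E'
def sil(p,x,y,r,z0,z1,S=4):
    a=np.linspace(0,2*np.pi,40);pts=np.array([proj(p,(x+r*np.cos(t),y+r*np.sin(t),z)) for z in (z0,z1) for t in a])
    h,w=p["color"].shape[:2];m=np.zeros((h,w),np.uint8)
    cv2.fillConvexPoly(m,cv2.convexHull(np.round(pts*16).astype(np.int32)),1,shift=4);return m
def cmask(p,col):
    H=cv2.cvtColor(p["color"],cv2.COLOR_BGR2HSV).astype(int);h,s,v=H[...,0],H[...,1],H[...,2]
    return {"red":((h<5)|(h>174))&(s>180)&(v>90),"green":(h>50)&(h<85)&(s>110)&(v>30),
            "knob":(h>14)&(h<30)&(s>170)&(v>110)}[col]
def fit(p,col,x,y,r,z0,z1,win=14,it=8):
    M=cmask(p,col).astype(np.uint8)
    for _ in range(it):
        m=sil(p,x,y,r,z0,z1);w=cv2.dilate(m,np.ones((win,win),np.uint8));mm=M&w
        if mm.sum()<8:return None
        c=lambda q:np.array([np.mean(np.nonzero(q)[1]),np.mean(np.nonzero(q)[0])])
        zc=(z0+z1)/2;a=ray(p,*c(mm),zc);b=ray(p,*c(m),zc);x+=a[0]-b[0];y+=a[1]-b[1]
    return round(x,1),round(y,1),"iou",round((mm&m).sum()/(mm|m).sum(),2)
E
python3 - <<'E'
from h import *
W,T,S=[env.read_camera(c) for c in ("wrist","top","side")]
for n,p in zip("WTS",(W,T,S)): print(n,"rod",fit(p,"red",570,-340,8,96,152))
st=[(437,5,20),(443,-42,20),(439,-90,30),(445,-138,30),(449,-187,30),(459,-236,40),(461,-281,40)]
for x,y,f in st:
    print(f,y,*[fit(p,"green",x,y,11,f+3,f+41,8) for p in (W,T,S)])
for x,y in [(425,241),(425,160),(441,334)]:
    print("cov",*[fit(p,"knob",x,y,10,49,73,8) for p in (T,S)])
E
```

```text
W rod (np.float64(571.8), np.float64(-342.9), 'iou', np.float64(0.59))
T rod (np.float64(574.0), np.float64(-349.8), 'iou', np.float64(0.39))
S rod (np.float64(570.3), np.float64(-339.0), 'iou', np.float64(0.59))
20 5 None (np.float64(436.4), np.float64(3.2), 'iou', np.float64(0.61)) (np.float64(437.8), np.float64(-12.8), 'iou', np.float64(0.51))
20 -42 None (np.float64(444.8), np.float64(-42.5), 'iou', np.float64(0.58)) (np.float64(439.0), np.float64(-16.4), 'iou', np.float64(0.5))
30 -90 None (np.float64(443.1), np.float64(-89.9), 'iou', np.float64(0.61)) (np.float64(442.6), np.float64(-109.9), 'iou', np.float64(0.43))
30 -138 (np.float64(442.7), np.float64(-136.4), 'iou', np.float64(0.7)) (np.float64(445.1), np.float64(-141.6), 'iou', np.float64(0.65)) (np.float64(445.6), np.float64(-154.5), 'iou', np.float64(0.53))
30 -187 (np.float64(446.4), np.float64(-183.3), 'iou', np.float64(0.71)) (np.float64(449.8), np.float64(-188.2), 'iou', np.float64(0.65)) (np.float64(447.6), np.float64(-166.7), 'iou', np.float64(0.51))
40 -236 (np.float64(455.5), np.float64(-232.5), 'iou', np.float64(0.69)) (np.float64(458.9), np.float64(-237.1), 'iou', np.float64(0.61)) (np.float64(454.7), np.float64(-233.7), 'iou', np.float64(0.51))
40 -281 (np.float64(458.5), np.float64(-280.3), 'iou', np.float64(0.67)) (np.float64(461.3), np.float64(-283.5), 'iou', np.float64(0.61)) (np.float64(456.9), np.float64(-248.6), 'iou', np.float64(0.51))
cov None (np.float64(421.9), np.float64(244.8), 'iou', np.float64(0.58))
cov (np.float64(426.3), np.float64(159.9), 'iou', np.float64(0.11)) (np.float64(423.6), np.float64(159.7), 'iou', np.float64(0.48))
cov None (np.float64(441.3), np.float64(336.4), 'iou', np.float64(0.57))
```

```bash
python3 - <<'E'
from h import *
W=env.read_camera("wrist")
print("disc",ray(W,271.5,187,152),"collar",ray(W,269,176,96))
c=W["color"][135:210,235:305];cv2.imwrite("pics/w1c.png",cv2.resize(c,None,fx=8,fy=8,interpolation=cv2.INTER_CUBIC))
E
```

```text
disc [ 572.74150797 -338.70072019  152.        ] collar [ 571.51643662 -338.15840387   96.        ]
```

View pics/w1c.png

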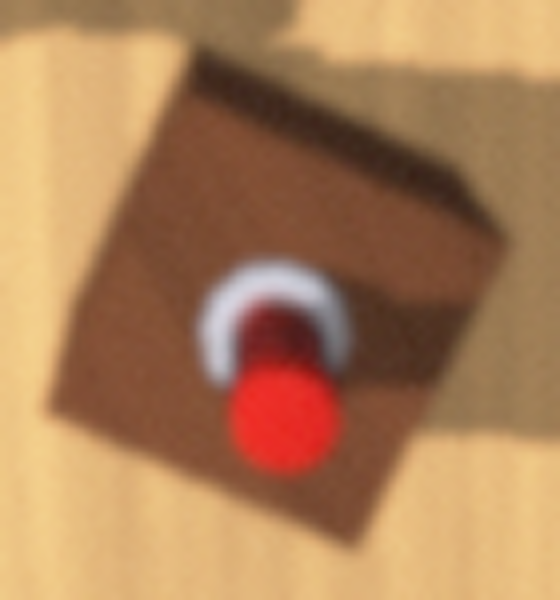

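The crop shows the red disc centre at px (270.6,187) and the collar at (269.4,177), which agree on a rod position of about (572,-339). Going down to grasp it.

```bash
python3 - <<'E'
from h import *
plan(572,-339,128)
E
```

```text
t 2.88 at [ 559.9 -330.3  330. ] 4 rows
[-0.0087, 0.0121, 0.202, 0.0, 0.0, -0.0001]
[-0.0087, 0.0121, 0.202, 0.0, 0.0, -0.0001]
[-0.0087, 0.0121, 0.202, 0.0, 0.0, -0.0001]
[-0.0087, 0.0121, 0.202, 0.0, 0.0, -0.0001]
```

Request:
drive_tool:
  rows:
    - [[-0.035,0.048,0.16,0,0,0,0.5],[0,0,0.2,0,0,0,0.5],[0,0,0.2,0,0,0,0.5],[0,0,0.2,0,0,0,0.5],[0,0,0.048,0,0,0,0.5]]

```text
t: 3.5
eef_pos: [571.1, -338.2, 125.3]
tcp_rot: [-3.138, -0.003, 1.57]
ft_force: [-0.6, 0.5, 0.3]
opening: 0.5
grip_force: 0.0
```

Request:
drive_tool:
  rows:
    - [[0,0,0,0,0,0,0.5],[0,0,0,0,0,0,0],[0,0,0,0,0,0,0],[0,0,0,0,0,0,0],[0,0,0,0,0,0,0]]

```text
t: 4.12
eef_pos: [572.1, -338.9, 128.6]
tcp_rot: [3.141, 0.001, 1.57]
ft_force: [0.0, 1.3, 2.4]
opening: 0.166
grip_force: 30.0
```

```bash
python3 - <<'E'
from h import *
for i in range(3):
    W=env.read_camera("wrist");s=env.state();print(s["eef_pos"],s["ft_force"],s["opening"],s["grip_force"])
nets(W,["base1"])
E
```

```text
[ 572.14212737 -338.96527931  128.59047104] [-0.51429103  0.57978337  4.23374284] 0.16550002873134342 29.998962879180908
[ 572.14168467 -338.95387057  128.56053039] [-0.987897    1.35590786  4.66733335] 0.16268101291574566 29.999272227287292
[ 572.17017899 -338.9531215   128.54575925] [-1.10550445  0.99745726  4.82882793] 0.16525629736348832 29.999543130397797
```

Request:
drive_tool:
  rows:
    - [[0,0,-0.1,0,0,0,0],[0,0,-0.17,0,0,0,0],[0,0,-0.17,0,0,0,0],[0,0,-0.08,0,0,0,0],[0,0,0,0,0,0,0]]

```text
t: 4.95
eef_pos: [572.3, -339.0, 259.1]
tcp_rot: [3.14, 0.001, 1.57]
ft_force: [0.0, 0.1, -0.8]
opening: 0.165
grip_force: 30.0
```

```bash
python3 - <<'E'
from h import *
s=env.state();print(s["eef_pos"],s["opening"],s["ft_force"])
T=env.read_camera("top");S=env.read_camera("side");W=env.read_camera("wrist")
for p in (T,S,W):nets(p,["base1","rod","rod_tip"],m=.3);print()
plan(605,18,235)
E
```

```text
[ 572.28875569 -339.01923173  259.14126969] 0.16471552160930075 [ 0.00960655  0.06352866 -0.7979443 ]
base1 0.73 [605.3  17.5  -2.1]
base1 0.57 [ 640.9 -155.1    2.4]
rod 0.62 [ 572.4 -344.6  138.2]
rod_tip 0.75 [ 446.1 -141.3   -3.3]
rod_tip 0.5 [ 576.6 -341.1  137.5]

base1 0.87 [606.1  18.5  -1.5]
base1 0.58 [ 642.1 -153.1   -2.8]
rod_tip 0.72 [ 458.4 -236.     4.6]
rod_tip 0.5 [504.3  90.2  -1.5]
rod_tip 0.44 [ 569.4 -341.6  139.4]

rod 0.8 [ 568.6 -337.7  137.6]
rod_tip 0.79 [ 570.3 -337.5  137.3]

t 5.55 at [ 572.  -338.8  257.9] 7 rows
[0.2039, 0.0187, 0.0131, -0.0, -0.0, -0.0]
[0.2039, 0.0187, 0.0131, -0.0, -0.0, -0.0]
[0.2039, 0.0187, 0.0131, -0.0, -0.0, -0.0]
[0.2039, 0.0188, 0.0131, -0.0, -0.0, -0.0]
[0.2039, 0.0188, 0.0131, -0.0, -0.0, -0.0]
[0.2039, 0.0188, 0.0131, -0.0, -0.0, -0.0]
[0.2039, 0.0188, 0.0131, -0.0, -0.0, -0.0]
```

Request:
drive_tool:
  rows:
    - [[0.204,0.019,0.013,0,0,0,0],[0.204,0.019,0.013,0,0,0,0],[0.204,0.019,0.013,0,0,0,0],[0.204,0.019,0.013,0,0,0,0],[0.204,0.019,0.013,0,0,0,0]]

```text
t: 6.18
eef_pos: [595.9, -82.3, 241.8]
tcp_rot: [3.141, 0.0, 1.57]
ft_force: [0.3, -0.7, -1.4]
opening: 0.163
grip_force: 30.0
```

Request:
drive_tool:
  rows:
    - [[0.204,0.019,0.013,0,0,0,0],[0.204,0.019,0.013,0,0,0,0],[0,0,0,0,0,0,0],[0,0,0,0,0,0,0]]

```text
t: 6.68
eef_pos: [605.5, 18.0, 235.3]
tcp_rot: [3.141, 0.0, 1.571]
ft_force: [0.2, -0.7, -1.4]
opening: 0.16
grip_force: 30.0
```

```bash
python3 - <<'E'
from h import *
W=env.read_camera("wrist");print(env.state()["eef_pos"],env.state()["ft_force"]);nets(W,["base1","rod_tip"])
a=[proj(W,(605.5+18*np.cos(t),18+18*np.sin(t),62)) for t in np.linspace(0,6.28,30)]
u,v=map(int,proj(W,(605,18,64)));print(u,v)
i=W["color"].copy();cv2.polylines(i,[np.int32(np.array(a)*16)],True,(255,255,0),1,shift=4)
cv2.imwrite("pics/w2.png",cv2.resize(i[max(v-70,0):v+70,u-70:u+70],None,fx=4,fy=4,interpolation=cv2.INTER_CUBIC))
plan(605.5,18,185)
E
```

```text
[605.55586858  17.42049857 235.35522372] [-0.02759139 -0.03159077 -0.28636585]
base1 0.7 [6.056e+02 1.800e+01 2.000e-01]
base1 0.67 [ 643.4 -151.1    1.3]
base1 0.44 [423.7 158.8  -0.9]
rod_tip 0.89 [603.   17.6 112.9]
259 181
t 6.83 at [605.6  17.  235.4] 1 rows
[0.004, -0.0003, 0.2015, 0.0001, 0.0001, -0.0007]
```

View pics/w2.png

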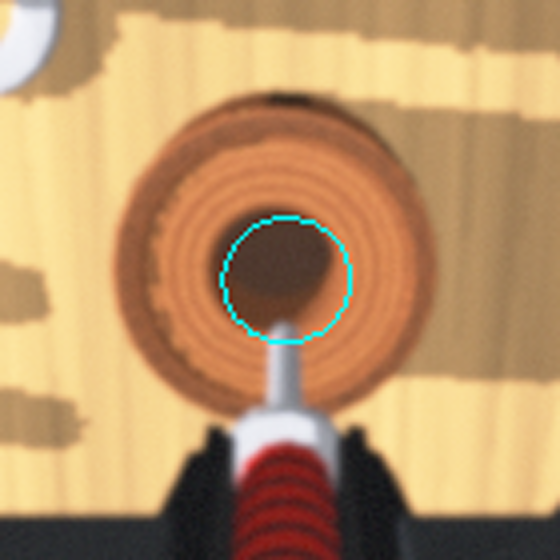

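Bore rim is centred at crop px (275,270), i.e. within about 3 mm of the estimate. The rod tip is at crop (284,325), well inside clearance. Lowering into the bore.

Request:
drive_tool:
  rows:
    - [[0.008,0,0.1,0,0,0,0],[0,0,0.12,0,0,0,0],[0,0,0.04,0,0,0,0],[0,0,0,0,0,0,0]]

```text
t: 7.32
eef_pos: [605.6, 19.6, 170.2]
tcp_rot: [-3.141, 0.0, 1.569]
ft_force: [-0.5, 0.2, 0.8]
opening: 0.163
grip_force: 30.0
```

Request:
drive_tool:
  rows:
    - [[0,0,0.016,0,0,0,0],[0,0,0.016,0,0,0,0],[0,0,0.016,0,0,0,0],[0,0,0.016,0,0,0,0],[0,0,0,0,0,0,0]]

```text
t: 7.95
eef_pos: [605.4, 20.1, 153.9]
tcp_rot: [-3.141, 0.0, 1.57]
ft_force: [-0.1, 0.1, -0.3]
opening: 0.164
grip_force: 30.0
```

Request:
drive_tool:
  rows:
    - [[0,0,0.006,0,0,0,0],[0,0,0.006,0,0,0,0],[0,0,0.006,0,0,0,0],[0,0,0,0,0,0,0]]

```text
t: 8.45
eef_pos: [605.5, 20.1, 149.7]
tcp_rot: [-3.141, 0.0, 1.57]
ft_force: [0.5, -0.6, -0.4]
opening: 0.162
grip_force: 30.0
```

Request:
drive_tool:
  rows:
    - [[0,0,0.006,0,0,0,0],[0,0,0.006,0,0,0,0],[0,0,0.006,0,0,0,0],[0,0,0,0,0,0,0]]

```text
t: 8.95
eef_pos: [605.4, 20.1, 145.1]
tcp_rot: [-3.141, 0.0, 1.57]
ft_force: [0.7, 0.1, -1.6]
opening: 0.163
grip_force: 30.0
```

Request:
drive_tool:
  rows:
    - [[0,0,0.006,0,0,0,0],[0,0,0.006,0,0,0,0],[0,0,0,0,0,0,0]]

```text
t: 9.32
eef_pos: [605.5, 20.1, 142.1]
tcp_rot: [-3.141, 0.0, 1.57]
ft_force: [-0.3, 0.6, -1.9]
opening: 0.165
grip_force: 30.0
```

Request:
drive_tool:
  rows:
    - [[0,0,0.006,0,0,0,0],[0,0,0.006,0,0,0,0],[0,0,0,0,0,0,0]]

```text
t: 9.7
eef_pos: [605.8, 20.1, 140.0]
tcp_rot: [3.141, 0.0, 1.57]
ft_force: [-1.7, -0.1, 6.3]
opening: 0.166
grip_force: 30.0
```

```bash
python3 - <<'E'
from h import *
for i in range(3):
    W=env.read_camera("wrist");s=env.state();print(s["t"],s["eef_pos"],s["ft_force"][2])
E
```

```text
9.75 [605.75363296  20.09319801 140.03096415] 7.095676118508112
9.8 [605.72619925  20.09897434 140.0672851 ] 6.798925314874037
9.85 [605.75587647  20.11530415 140.06938058] 7.366473018566932
```

Request:
drive_tool:
  rows:
    - [[0,0,0.004,0,0,0,0],[0,0,0,0,0,0,0],[0,0,0,0,0,0,0],[0,0,0,0,0,0,0]]

```text
t: 10.35
eef_pos: [605.9, 20.1, 139.9]
tcp_rot: [3.14, 0.0, 1.57]
ft_force: [-3.0, 0.5, 14.5]
opening: 0.164
grip_force: 30.0
```

Request:
drive_tool:
  rows:
    - [[0,0,-0.1,0,0,0,0],[0,0,-0.12,0,0,0,0],[-0.056,0,0,0,0,0,0],[-0.056,0,0,0,0,0,0],[0,0,0.03,0,0,0,0]]

```text
t: 10.98
eef_pos: [605.3, -9.2, 184.8]
tcp_rot: [-3.141, 0.0, 1.568]
ft_force: [-0.2, 0.7, -1.0]
opening: 0.161
grip_force: 30.0
```

Request:
drive_tool:
  rows:
    - [[0,0,0,0,0,0,0],[0,0,0,0,0,0,0],[0,0,0,0,0,0,0]]

```text
t: 11.35
eef_pos: [605.5, -7.6, 185.7]
tcp_rot: [-3.142, 0.0, 1.57]
ft_force: [0.2, -1.0, -0.7]
opening: 0.166
grip_force: 30.0
```

Request:
drive_tool:
  rows:
    - [[0,0,0.008,0,0,0,0],[0,0,0.006,0,0,0,0],[0,0,0,0,0,0,0]]

```text
t: 11.72
eef_pos: [605.5, -7.9, 182.1]
tcp_rot: [-3.141, 0.0, 1.57]
ft_force: [-0.5, 0.1, 0.0]
opening: 0.157
grip_force: 30.0
```

Request:
drive_tool:
  rows:
    - [[0,0,0.004,0,0,0,0],[0,0,0.004,0,0,0,0],[0,0,0,0,0,0,0],[0,0,0,0,0,0,0]]

```text
t: 12.22
eef_pos: [605.6, -7.9, 180.5]
tcp_rot: [3.141, 0.0, 1.57]
ft_force: [-0.6, 0.6, 2.7]
opening: 0.162
grip_force: 30.0
```

Request:
drive_tool:
  rows:
    - [[0,0,0.003,0,0,0,0],[0,0,0,0,0,0,0],[0,0,0,0,0,0,0]]

```text
t: 12.6
eef_pos: [605.7, -7.9, 180.4]
tcp_rot: [3.14, 0.0, 1.57]
ft_force: [-1.9, 0.2, 9.0]
opening: 0.162
grip_force: 30.0
```

```bash
python3 - <<'E'
from h import *
for i in range(2):
    W=env.read_camera("wrist");s=env.state();print(s["t"],s["eef_pos"],s["ft_force"][2])
E
```

```text
12.65 [605.71435143  -7.92437011 180.38037877] 9.59443156732419
12.7 [605.70190829  -7.9199881  180.36581238] 8.88624004081795
```

Left bore depth is 180.37−139.98 = 40.4 mm, so it takes the copper foot (40). Next is the right round.

Request:
drive_tool:
  rows:
    - [[0,0,-0.2,0,0,0,0],[-0.19,0.048,0,0,0,0,0],[-0.19,0.048,0,0,0,0,0],[-0.198,0.048,0,0,0,0,0],[0,0,0,0,0,0,0]]

```text
t: 13.32
eef_pos: [641.5, -155.6, 228.7]
tcp_rot: [-3.141, 0.0, 1.567]
ft_force: [-0.6, 0.5, -1.1]
opening: 0.165
grip_force: 30.0
```

Request:
drive_tool:
  rows:
    - [[0,0,0,0,0,0,0],[0,0,0,0,0,0,0]]

```text
t: 13.58
eef_pos: [641.2, -151.3, 229.6]
tcp_rot: [-3.141, -0.0, 1.571]
ft_force: [-0.2, 1.4, -0.3]
opening: 0.164
grip_force: 30.0
```

```bash
python3 - <<'E'
from h import *
W=env.read_camera("wrist");p=env.state()["eef_pos"];print(p);nets(W,["base1","rod_tip"])
w=(641.5,-152.5,62)
i=W["color"].copy()
for c,z,r in ((w,62,18),(w,66,46),((p[0],p[1]),p[2]-118.5,3.5)):
    a=[proj(W,(c[0]+r*np.cos(t),c[1]+r*np.sin(t),z)) for t in np.linspace(0,6.28,40)]
    cv2.polylines(i,[np.int32(np.array(a)*16)],True,(255,255,0),1,shift=4)
u,v=map(int,proj(W,w));print(u,v)
cv2.imwrite("pics/w3.png",cv2.resize(i[max(v-70,0):v+70,u-70:u+70],None,fx=4,fy=4,interpolation=cv2.INTER_CUBIC))
plan(641.5,-152.5,165)
E
```

```text
[ 641.34514462 -151.24107429  229.67008537]
base1 0.65 [601.1  16.9   5.2]
base1 0.62 [ 644.2 -148.9    1.2]
rod_tip 0.92 [ 638.6 -148.   111.4]
260 183
t 13.72 at [ 641.4 -151.5  229.7] 2 rows
[-0.002, 0.0001, 0.1295, 0.0, 0.0, 0.0001]
[-0.002, 0.0002, 0.1295, 0.0, 0.0, 0.0001]
```

View pics/w3.png

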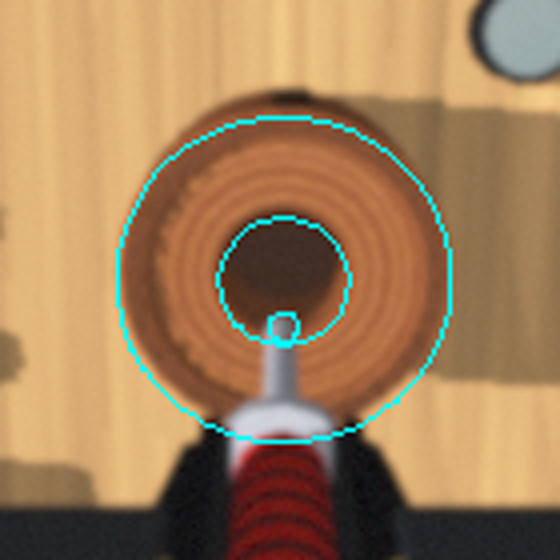

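Rod tip and bore show the same small camera bias, so the rod is centred over the bore to within 2 mm. Lowering.

Request:
drive_tool:
  rows:
    - [[0.001,0,0.1,0,0,0,0],[0,0,0.12,0,0,0,0],[0,0,0.03,0,0,0,0],[0,0,0,0,0,0,0]]

```text
t: 14.22
eef_pos: [641.6, -151.9, 167.3]
tcp_rot: [-3.142, 0.0, 1.57]
ft_force: [-0.3, -0.4, 0.0]
opening: 0.163
grip_force: 30.0
```

Request:
drive_tool:
  rows:
    - [[0,0,0.008,0,0,0,0],[0,0,0.008,0,0,0,0],[0,0,0,0,0,0,0]]

```text
t: 14.6
eef_pos: [641.4, -152.2, 163.3]
tcp_rot: [3.141, 0.0, 1.57]
ft_force: [-0.6, -0.5, -0.7]
opening: 0.163
grip_force: 30.0
```

Request:
drive_tool:
  rows:
    - [[0,0,0.008,0,0,0,0],[0,0,0.008,0,0,0,0],[0,0,0,0,0,0,0]]

```text
t: 14.98
eef_pos: [641.3, -152.1, 158.8]
tcp_rot: [-3.141, -0.0, 1.57]
ft_force: [0.8, -0.1, -1.4]
opening: 0.163
grip_force: 30.0
```

Tip is at about 40 (depth 22), with no contact yet.

Request:
drive_tool:
  rows:
    - [[0,0,0.006,0,0,0,0],[0,0,0.006,0,0,0,0],[0,0,0.006,0,0,0,0],[0,0,0,0,0,0,0]]

```text
t: 15.48
eef_pos: [641.4, -152.1, 154.4]
tcp_rot: [-3.141, 0.0, 1.57]
ft_force: [0.1, -1.0, -1.1]
opening: 0.169
grip_force: 30.0
```

Request:
drive_tool:
  rows:
    - [[0,0,0.006,0,0,0,0],[0,0,0.006,0,0,0,0],[0,0,0,0,0,0,0]]

```text
t: 15.85
eef_pos: [641.3, -152.1, 151.4]
tcp_rot: [-3.141, -0.0, 1.57]
ft_force: [0.8, 0.2, -0.9]
opening: 0.162
grip_force: 30.0
```

Request:
drive_tool:
  rows:
    - [[0,0,0.005,0,0,0,0],[0,0,0.005,0,0,0,0],[0,0,0,0,0,0,0]]

```text
t: 16.23
eef_pos: [641.3, -152.2, 148.9]
tcp_rot: [-3.141, 0.0, 1.57]
ft_force: [0.2, -0.1, -0.7]
opening: 0.16
grip_force: 30.0
```

Request:
drive_tool:
  rows:
    - [[0,0,0.006,0,0,0,0],[0,0,0.006,0,0,0,0],[0,0,0,0,0,0,0]]

```text
t: 16.6
eef_pos: [641.3, -152.1, 145.9]
tcp_rot: [-3.141, -0.0, 1.57]
ft_force: [-0.5, 0.2, -1.2]
opening: 0.166
grip_force: 30.0
```

Request:
drive_tool:
  rows:
    - [[0,0,0.006,0,0,0,0],[0,0,0.006,0,0,0,0],[0,0,0,0,0,0,0]]

```text
t: 16.98
eef_pos: [641.4, -152.1, 142.9]
tcp_rot: [-3.141, 0.0, 1.57]
ft_force: [0.3, -0.5, -1.2]
opening: 0.165
grip_force: 30.0
```

Request:
drive_tool:
  rows:
    - [[0,0,0.004,0,0,0,0],[0,0,0.004,0,0,0,0],[0,0,0,0,0,0,0],[0,0,0,0,0,0,0]]

```text
t: 17.48
eef_pos: [641.4, -152.2, 141.1]
tcp_rot: [3.142, 0.0, 1.57]
ft_force: [-0.8, -0.5, -0.7]
opening: 0.165
grip_force: 30.0
```

Request:
drive_tool:
  rows:
    - [[0,0,0.004,0,0,0,0],[0,0,0.004,0,0,0,0],[0,0,0,0,0,0,0]]

```text
t: 17.85
eef_pos: [641.7, -152.3, 140.2]
tcp_rot: [3.14, 0.001, 1.57]
ft_force: [-1.5, 0.9, 7.8]
opening: 0.161
grip_force: 30.0
```

Request:
drive_tool:
  rows:
    - [[0,0,0.004,0,0,0,0],[0,0,0.004,0,0,0,0],[0,0,0,0,0,0,0]]

```text
t: 18.23
eef_pos: [642.0, -152.4, 139.8]
tcp_rot: [3.139, 0.001, 1.57]
ft_force: [-4.0, 0.3, 20.9]
opening: 0.164
grip_force: 30.1
```

Request:
drive_tool:
  rows:
    - [[0,0,0.004,0,0,0,0],[0,0,0.004,0,0,0,0],[0,0,0,0,0,0,0]]

```text
t: 18.6
eef_pos: [642.6, -152.8, 139.5]
tcp_rot: [3.136, 0.002, 1.57]
ft_force: [-6.0, 1.8, 32.1]
opening: 0.168
grip_force: 30.1
```

Request:
drive_tool:
  rows:
    - [[0,0,-0.008,0,0,0,0],[0,0,-0.003,0,0,0,0],[0,0,0,0,0,0,0],[0,0,0,0,0,0,0]]

```text
t: 19.1
eef_pos: [642.0, -152.4, 139.9]
tcp_rot: [3.139, 0.001, 1.57]
ft_force: [-3.1, 0.6, 14.5]
opening: 0.161
grip_force: 30.0
```

```bash
python3 - <<'E'
from h import *
for i in range(3):
    W=env.read_camera("wrist");s=env.state();print(s["t"],s["eef_pos"],s["tcp_rot"],s["ft_force"][2])
E
```

```text
19.15 [ 641.97215072 -152.42652566  139.87308145] [3.13903703e+00 1.12842877e-03 1.57018985e+00] 15.229062115926647
19.2 [ 641.98465623 -152.41924984  139.8793738 ] [3.13898346e+00 1.12820734e-03 1.57021301e+00] 15.218362223756168
19.25 [ 641.99902352 -152.42257982  139.9024316 ] [3.13893859e+00 1.12052891e-03 1.57021634e+00] 15.223561805199502
```

Request:
drive_tool:
  rows:
    - [[0,0,-0.1,0,0,0,0],[0,0,-0.12,0,0,0,0],[-0.056,0,0,0,0,0,0],[-0.056,0,0,0,0,0,0],[0,0,0.03,0,0,0,0]]

```text
t: 19.88
eef_pos: [641.1, -181.6, 184.0]
tcp_rot: [-3.141, -0.0, 1.568]
ft_force: [0.1, 0.3, 0.1]
opening: 0.163
grip_force: 30.0
```

Request:
drive_tool:
  rows:
    - [[0,0,0,0,0,0,0],[0,0,0.008,0,0,0,0],[0,0,0,0,0,0,0],[0,0,0,0,0,0,0]]

```text
t: 20.38
eef_pos: [641.5, -180.0, 183.4]
tcp_rot: [3.141, 0.0, 1.57]
ft_force: [0.1, -0.3, -0.7]
opening: 0.163
grip_force: 30.0
```

Request:
drive_tool:
  rows:
    - [[0,0,0.006,0,0,0,0],[0,0,0.004,0,0,0,0],[0,0,0.004,0,0,0,0],[0,0,0,0,0,0,0],[0,0,0,0,0,0,0]]

```text
t: 21.0
eef_pos: [641.5, -180.2, 180.4]
tcp_rot: [3.141, 0.0, 1.57]
ft_force: [-1.7, 0.2, 5.0]
opening: 0.158
grip_force: 30.0
```

Request:
drive_tool:
  rows:
    - [[0,0,0.004,0,0,0,0],[0,0,0,0,0,0,0],[0,0,0,0,0,0,0]]

```text
t: 21.38
eef_pos: [641.7, -180.3, 180.2]
tcp_rot: [3.14, 0.001, 1.57]
ft_force: [-2.6, 0.5, 11.5]
opening: 0.166
grip_force: 30.0
```

```bash
python3 - <<'E'
from h import *
for i in range(3):
    W=env.read_camera("wrist");s=env.state();print(s["t"],s["eef_pos"],s["tcp_rot"],s["ft_force"][2])
E
```

```text
21.425 [ 641.65001976 -180.30746878  180.2274557 ] [3.13999924e+00 8.02594929e-04 1.57014665e+00] 11.636864270004786
21.475 [ 641.69485279 -180.3020817   180.25699563] [3.13988830e+00 8.28526450e-04 1.57019534e+00] 11.23740892672276
21.525 [ 641.66213927 -180.30311357  180.23289207] [3.13996611e+00 8.17898584e-04 1.57024022e+00] 12.184536930825494
```

Right bore: 180.23−139.97 ≈ 40.3 mm, so copper again. Now returning the rod.

Request:
drive_tool:
  rows:
    - [[0,0,-0.12,0,0,0,0],[0,0,-0.2,0,0,0,0],[-0.2,-0.088,0,0,0,0,0],[-0.2,-0.088,0,0,0,0,0],[-0.2,-0.088,0,0,0,0,0]]

```text
t: 22.15
eef_pos: [574.5, -331.4, 258.7]
tcp_rot: [3.142, 0.0, 1.571]
ft_force: [-0.3, 0.3, -1.0]
opening: 0.165
grip_force: 30.0
```

Request:
drive_tool:
  rows:
    - [[-0.036,-0.014,0,0,0,0,0],[0,0,0,0,0,0,0],[0,0,0,0,0,0,0]]

```text
t: 22.52
eef_pos: [572.4, -337.9, 258.7]
tcp_rot: [3.142, -0.0, 1.571]
ft_force: [0.4, -0.0, -0.4]
opening: 0.161
grip_force: 30.0
```

```bash
python3 - <<'E'
from h import *
plan(572.15,-338.95,230)
W=env.read_camera("wrist");nets(W,["rod_tip","holder"])
E
```

```text
t 22.52 at [ 572.4 -337.9  258.7] 1 rows
[-0.0043, -0.0009, 0.1148, 0.0, -0.0001, 0.0002]
rod_tip 0.83 [ 569.1 -338.6  137.8]
rod_tip 0.42 [ 458.  -280.6   -0.9]
holder 0.76 [ 572.4 -340.1    1.5]
```

Request:
drive_tool:
  rows:
    - [[-0.0043,-0.001,0.1,0,0,0,0],[0,0,0.07,0,0,0,0],[0,0,0,0,0,0,0],[0,0,0,0,0,0,0]]

```text
t: 23.18
eef_pos: [571.9, -340.2, 216.9]
tcp_rot: [3.141, 0.001, 1.57]
ft_force: [-0.2, -0.6, -0.9]
opening: 0.16
grip_force: 30.0
```

Request:
drive_tool:
  rows:
    - [[0,0,0.03,0,0,0,0],[0,0,0.03,0,0,0,0],[0,0,0,0,0,0,0]]

```text
t: 23.55
eef_pos: [571.3, -340.1, 200.6]
tcp_rot: [-3.141, -0.001, 1.57]
ft_force: [0.5, -0.1, -0.5]
opening: 0.164
grip_force: 30.0
```

Request:
drive_tool:
  rows:
    - [[0.0045,0.003,0.06,0,0,0,0],[0,0,0.09,0,0,0,0],[0,0,0.09,0,0,0,0],[0,0,0.036,0,0,0,0],[0,0,0,0,0,0,0]]

```text
t: 24.18
eef_pos: [572.2, -339.0, 131.7]
tcp_rot: [-3.141, -0.001, 1.57]
ft_force: [-0.2, 0.1, -0.6]
opening: 0.165
grip_force: 30.0
```

Request:
drive_tool:
  rows:
    - [[0,0,0.004,0,0,0,0],[0,0,0,0,0,0,0]]

```text
t: 24.42
eef_pos: [572.5, -339.2, 132.0]
tcp_rot: [3.141, 0.001, 1.57]
ft_force: [-0.1, -0.8, -1.1]
opening: 0.163
grip_force: 30.0
```

Request:
drive_tool:
  rows:
    - [[0,0,0.006,0,0,0,0],[0,0,0.003,0,0,0,0],[0,0,0,0,0,0,0],[0,0,0,0,0,0,0]]

```text
t: 24.92
eef_pos: [572.3, -339.1, 129.1]
tcp_rot: [3.141, 0.0, 1.57]
ft_force: [-0.2, 0.5, -0.9]
opening: 0.164
grip_force: 30.0
```

Request:
drive_tool:
  rows:
    - [[0,0,0.003,0,0,0,0],[0,0,0,0,0,0,0],[0,0,0,0,0,0,0.45],[0,0,0,0,0,0,0.5],[0,0,0,0,0,0,0.5]]

```text
t: 25.55
eef_pos: [572.3, -339.1, 128.2]
tcp_rot: [-3.142, 0.0, 1.57]
ft_force: [-0.7, -0.1, 0.2]
opening: 0.422
grip_force: 0.0
```

Request:
drive_tool:
  rows:
    - [[0,0,-0.1,0,0,0,0.5],[0,0,-0.2,0,0,0,0.5],[0,0,-0.2,0,0,0,0.5],[0,0,-0.2,0,0,0,0.5],[0,0,0,0,0,0,0.5]]

```text
t: 26.18
eef_pos: [573.1, -339.5, 307.6]
tcp_rot: [3.136, 0.004, 1.57]
ft_force: [0.2, -0.2, -0.0]
opening: 0.497
grip_force: 0.0
```

```bash
python3 - <<'E'
from h import *
W=env.read_camera("wrist");nets(W,["rod","holder"])
plan(459,-275,240)
E
```

```text
rod 0.7 [ 570.2 -337.6   11.7]
holder 0.64 [ 572.5 -336.3    2.3]
t 26.32 at [ 571.9 -338.8  302.2] 3 rows
[0.0849, -0.1505, 0.0832, -0.0001, -0.0001, -0.0001]
[0.085, -0.1506, 0.0831, -0.0001, -0.0001, -0.0001]
[0.0851, -0.1506, 0.0831, -0.0001, -0.0001, -0.0001]
```

Request:
drive_tool:
  rows:
    - [[0.085,-0.15,0.083,0,0,0,0.5],[0.085,-0.15,0.083,0,0,0,0.5],[0.085,-0.15,0.083,0,0,0,0.5],[0,0,0,0,0,0,0.5],[0,0,0,0,0,0,0.5]]

```text
t: 26.95
eef_pos: [460.3, -275.6, 240.8]
tcp_rot: [-3.141, -0.0, 1.57]
ft_force: [0.0, -0.6, 0.0]
opening: 0.5
grip_force: 0.0
```

```bash
python3 - <<'E'
from h import *
W=env.read_camera("wrist");print(env.state()["eef_pos"]);nets(W,["stand_l1"])
i=W["color"].copy()
for x,y in ((460,-281.5),(458,-235)):
  for z in (43,81):
    a=[proj(W,(x+11*np.cos(t),y+11*np.sin(t),z)) for t in np.linspace(0,6.28,40)]
    cv2.polylines(i,[np.int32(np.array(a)*16)],True,(255,255,0),1,shift=4)
u,v=map(int,proj(W,(459,-265,80)));print(u,v)
cv2.imwrite("pics/w4.png",cv2.resize(i[max(v-70,0):v+70,u-70:u+70],None,fx=4,fy=4,interpolation=cv2.INTER_CUBIC))
E
```

```text
[ 460.57895748 -275.79000207  240.92362945]
stand_l1 0.84 [ 457.5 -236.     2. ]
stand_l1 0.81 [ 460.7 -279.6   -2.7]
259 174
```

View pics/w4.png

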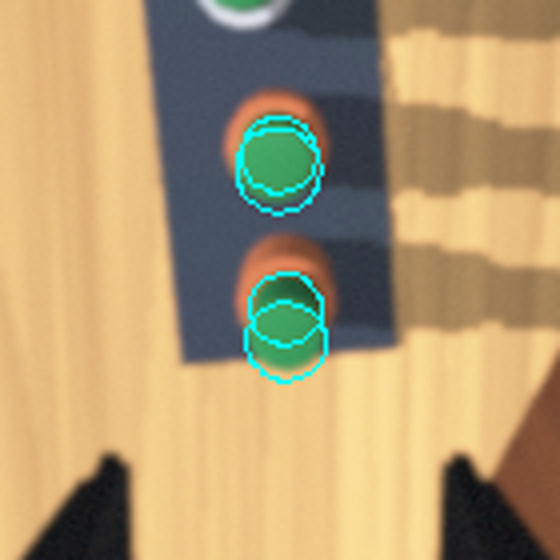

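Copper stand tops are at crop px (287,331) and (279,166). Comparing with the overlay, the lower one is at about (461,-281) after camera bias. Grasping it at z 71.

Request:
drive_tool:
  rows:
    - [[-0.02,0.003,0.2,0,0,0,0.5],[0,0,0.2,0,0,0,0.5],[0,0,0.18,0,0,0,0.5],[0,0,0.1,0,0,0,0.5],[0,0,0,0,0,0,0.5]]

```text
t: 27.68
eef_pos: [460.5, -280.2, 69.4]
tcp_rot: [-3.139, -0.002, 1.57]
ft_force: [0.5, -0.7, 0.4]
opening: 0.504
grip_force: 0.0
```

Request:
drive_tool:
  rows:
    - [[0,0,0,0,0,0,0.4],[0,0,0,0,0,0,0.3],[0,0,0,0,0,0,0.25],[0,0,0,0,0,0,0.2],[0,0,0,0,0,0,0]]

```text
t: 28.3
eef_pos: [460.7, -280.4, 71.7]
tcp_rot: [3.141, 0.001, 1.57]
ft_force: [-1.3, 0.0, 6.1]
opening: 0.226
grip_force: 30.0
```

Request:
drive_tool:
  rows:
    - [[0,0,0,0,0,0,0],[0,0,0,0,0,0,0],[0,0,0,0,0,0,0]]

```text
t: 28.68
eef_pos: [460.7, -280.4, 71.6]
tcp_rot: [3.141, 0.001, 1.57]
ft_force: [-1.4, 0.3, 6.8]
opening: 0.225
grip_force: 30.0
```

Request:
drive_tool:
  rows:
    - [[0,0,-0.1,0,0,0,0],[0,0,-0.2,0,0,0,0],[0,0,-0.2,0,0,0,0],[0.2,0.096,0,0,0,0,0],[0.2,0.096,0,0,0,0,0]]

```text
t: 29.3
eef_pos: [509.0, -179.5, 196.7]
tcp_rot: [3.14, 0.001, 1.568]
ft_force: [0.9, -0.7, -1.6]
opening: 0.226
grip_force: 30.0
```

Request:
drive_tool:
  rows:
    - [[0.2,0.096,0,0,0,0,0],[0.2,0.096,0,0,0,0,0],[0.2,0.096,0,0,0,0,0],[0.2,0.096,0,0,0,0,0],[0,0,0,0,0,0,0]]

```text
t: 29.92
eef_pos: [605.5, 22.8, 195.5]
tcp_rot: [-3.141, -0.0, 1.574]
ft_force: [-0.7, -0.8, -2.3]
opening: 0.226
grip_force: 30.0
```

Request:
drive_tool:
  rows:
    - [[0,0,0.1,0,0,0,0],[0,0,0,0,0,0,0],[0,0,0,0,0,0,0]]

```text
t: 30.3
eef_pos: [604.8, 19.0, 171.6]
tcp_rot: [3.141, 0.0, 1.569]
ft_force: [0.3, -0.7, -1.5]
opening: 0.227
grip_force: 30.0
```

```bash
cat >> h.py <<'E'
def over(name,base,off,half=70):
    """overlay held foot underside circle (TCP-off) and bore circle"""
    W=env.read_camera("wrist");p=env.state()["eef_pos"];print("tcp",np.round(p,1))
    nets(W,["base1","stand_l1"]);i=W["color"].copy()
    u,v=map(int,proj(W,(base[0],base[1],64)));v0=max(v-half,0);u0=u-half;print("crop",u0,v0)
    for c,z,r in ((base,62,18),(base,66,46),(p,p[2]-off,15),(p,p[2]-off+40,15)):
        a=np.array([proj(W,(c[0]+r*np.cos(t),c[1]+r*np.sin(t),z)) for t in np.linspace(0,6.28,40)])
        print(z,r,"pred ctr",np.round((a.mean(0)-[u0,v0])*4))
    cv2.imwrite(f"pics/{name}.png",cv2.resize(i[v0:v+half,u0:u+half],None,fx=4,fy=4,interpolation=cv2.INTER_CUBIC))
E
python3 - <<'E'
from h import *
over("w5",(605.5,19.5),68.6)
E
```

```text
tcp [604.9  19.1 171.9]
base1 0.98 [ 6.023e+02  1.970e+01 -4.000e-01]
base1 0.72 [ 644.1 -155.2   -1. ]
stand_l1 0.91 [602.1  17.2  97.8]
crop 191 127
62 18 pred ctr [282. 277.]
66 46 pred ctr [285. 279.]
103.28126970509564 15 pred ctr [280. 339.]
143.28126970509564 15 pred ctr [281. 420.]
```

View pics/w5.png

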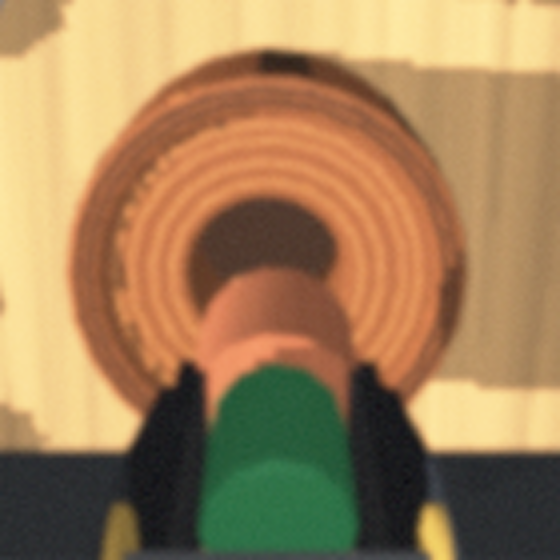

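The foot is right of the bore centre (bore about (264,269), foot underside about (276,339) in the crop). Shifting slightly, lowering to just above the lip, and measuring there with less parallax.

Request:
drive_tool:
  rows:
    - [[0.008,-0.006,0.06,0,0,0,0],[0,0,0.05,0,0,0,0],[0,0,0.018,0,0,0,0],[0,0,0,0,0,0,0],[0,0,0,0,0,0,0]]

```text
t: 31.08
eef_pos: [603.4, 21.6, 139.2]
tcp_rot: [3.141, 0.0, 1.57]
ft_force: [0.7, -0.1, -1.4]
opening: 0.227
grip_force: 30.0
```

```bash
python3 - <<'E'
from h import *
over("w6",(603.5,21),68.6)
E
```

```text
tcp [603.4  21.6 139.3]
base1 0.95 [600.8  19.2   0.8]
base1 0.88 [ 6.446e+02 -1.520e+02 -2.000e-01]
stand_l1 0.86 [601.7  21.7  67.5]
crop 190 139
62 18 pred ctr [284. 280.]
66 46 pred ctr [288. 281.]
70.73553711430807 15 pred ctr [284. 291.]
110.73553711430807 15 pred ctr [284. 372.]
```

View pics/w6.png

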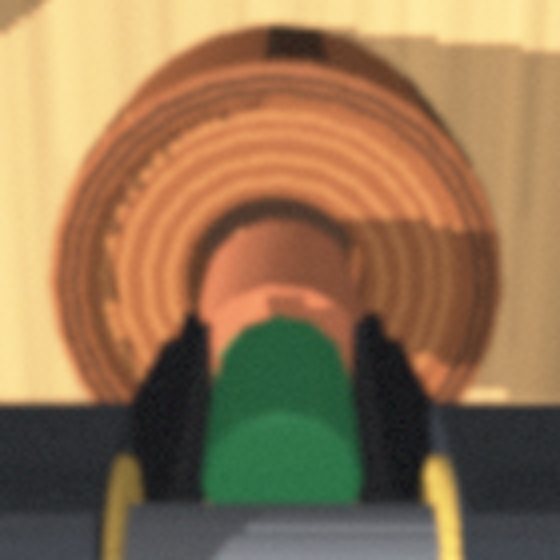

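Bore edges are at crop x 190–360 with its top at y 197; the foot's far edge is at y 218, centred at about x 280. So I shift about 1 mm in −x and −y, then lower.

Request:
drive_tool:
  rows:
    - [[-0.0036,-0.0036,0,0,0,0,0],[0,0,0.016,0,0,0,0],[0,0,0.02,0,0,0,0],[0,0,0.02,0,0,0,0],[0,0,0,0,0,0,0]]

```text
t: 31.85
eef_pos: [602.2, 20.8, 124.4]
tcp_rot: [-3.141, 0.0, 1.57]
ft_force: [-0.1, -0.5, -1.7]
opening: 0.226
grip_force: 30.0
```

Request:
drive_tool:
  rows:
    - [[0,0,0.03,0,0,0,0],[0,0,0.03,0,0,0,0],[0,0,0.02,0,0,0,0],[0,0,0,0,0,0,0]]

```text
t: 32.35
eef_pos: [602.2, 20.8, 104.5]
tcp_rot: [-3.141, 0.0, 1.57]
ft_force: [-1.1, -0.8, -1.0]
opening: 0.225
grip_force: 30.0
```

Request:
drive_tool:
  rows:
    - [[0,0,0.02,0,0,0,0],[0,0,0.02,0,0,0,0],[0,0,0.01,0,0,0,0],[0,0,0,0,0,0,0]]

```text
t: 32.85
eef_pos: [602.3, 20.8, 92.3]
tcp_rot: [-3.141, 0.0, 1.57]
ft_force: [0.0, 0.5, -1.3]
opening: 0.225
grip_force: 30.0
```

Request:
drive_tool:
  rows:
    - [[0,0,0.006,0,0,0,0],[0,0,0.003,0,0,0,0],[0,0,0,0,0,0,0],[0,0,0,0,0,0,0]]

```text
t: 33.35
eef_pos: [602.4, 20.7, 90.3]
tcp_rot: [3.141, 0.0, 1.57]
ft_force: [0.4, 0.9, -0.8]
opening: 0.222
grip_force: 30.0
```

Request:
drive_tool:
  rows:
    - [[0,0,0.003,0,0,0,0],[0,0,0,0,0,0,0],[0,0,0,0,0,0,0]]

```text
t: 33.72
eef_pos: [602.4, 20.8, 90.3]
tcp_rot: [3.141, 0.0, 1.57]
ft_force: [-1.7, 0.4, 6.5]
opening: 0.223
grip_force: 30.0
```

Request:
drive_tool:
  rows:
    - [[0,0,0.003,0,0,0,0],[0,0,0,0,0,0,0],[0,0,0,0,0,0,0]]

```text
t: 34.1
eef_pos: [602.6, 20.8, 90.2]
tcp_rot: [3.14, 0.0, 1.57]
ft_force: [-4.8, -0.1, 13.4]
opening: 0.223
grip_force: 30.0
```

Foot bottomed at TCP z 90.3, which puts its base at 21.7 and the depth at 40.3 again. Releasing.

Request:
drive_tool:
  rows:
    - [[0,0,-0.005,0,0,0,0],[0,0,0,0,0,0,0],[0,0,0,0,0,0,0.35],[0,0,0,0,0,0,0.45],[0,0,0,0,0,0,0.45]]

```text
t: 34.72
eef_pos: [602.3, 20.7, 89.8]
tcp_rot: [-3.141, 0.0, 1.57]
ft_force: [0.1, -0.4, 0.1]
opening: 0.441
grip_force: 0.0
```

Request:
drive_tool:
  rows:
    - [[0,0,-0.06,0,0,0,0.45],[0,0,-0.16,0,0,0,0.45],[0,0,-0.24,0,0,0,0.45],[0,0,-0.2,0,0,0,0.45],[0,0,0,0,0,0,0.45]]

```text
t: 35.35
eef_pos: [603.4, 20.8, 260.0]
tcp_rot: [3.134, 0.001, 1.57]
ft_force: [-0.5, -0.5, -0.6]
opening: 0.45
grip_force: 0.0
```

```bash
python3 - <<'E'
from h import *
print(env.state()["eef_pos"])
W,T,S=[env.read_camera(c) for c in ("wrist","top","side")]
for p in (W,T,S): nets(p,["cover1","base1","stand_l1"],m=.5);print()
plan(426,160,240)
E
```

```text
[603.44733468  20.78184211 260.01244119]
cover1 0.56 [421.3 161.1  -0. ]
cover1 0.53 [ 6.434e+02 -1.513e+02  1.000e-01]
base1 0.58 [604.7  18.3   0.8]
stand_l1 0.67 [598.8  21.   16.6]

cover1 0.84 [381.3 241.2   5.2]
cover1 0.83 [442.  339.1  -5.7]
base1 0.91 [ 642.  -151.4   -1.4]
stand_l1 0.64 [ 460.8 -237.5    2.8]

cover1 0.89 [383.3 238.5  -2.9]
cover1 0.64 [ 4.223e+02  1.582e+02 -4.000e-01]
cover1 0.64 [ 4.406e+02  3.354e+02 -2.000e-01]
base1 0.78 [ 643.9 -149.4   -4.7]
base1 0.56 [605.   17.   -1.7]
stand_l1 0.61 [603.2  22.3  23.6]
stand_l1 0.56 [ 458.  -236.5    3.3]

t 35.95 at [602.3  20.8 254.7] 4 rows
[0.1391, -0.1764, 0.0148, -0.0, 0.0, -0.0001]
[0.1391, -0.1764, 0.0147, -0.0, 0.0, -0.0001]
[0.1392, -0.1764, 0.0147, -0.0, 0.0, -0.0001]
[0.1392, -0.1764, 0.0147, -0.0, 0.0, -0.0001]
```

The middle cover has been knocked to about (382,240). I'll use the other two, starting with the one at (424,160).

Request:
drive_tool:
  rows:
    - [[0.139,-0.176,0.015,0,0,0,0.45],[0.139,-0.176,0.015,0,0,0,0.45],[0.139,-0.176,0.015,0,0,0,0.45],[0.139,-0.176,0.015,0,0,0,0.45],[0,0,0,0,0,0,0.45]]

```text
t: 36.58
eef_pos: [424.0, 161.4, 240.2]
tcp_rot: [-3.141, -0.0, 1.573]
ft_force: [0.4, 0.2, 0.4]
opening: 0.45
grip_force: 0.0
```

Request:
drive_tool:
  rows:
    - [[0,0,0,0,0,0,0.45]]

```text
t: 36.7
eef_pos: [427.0, 159.9, 240.3]
tcp_rot: [3.14, -0.0, 1.571]
ft_force: [0.8, -0.3, 0.1]
opening: 0.449
grip_force: 0.0
```

```bash
cat >> h.py <<'E'
def cov(name,x,y):
    W=env.read_camera("wrist");print("tcp",np.round(env.state()["eef_pos"],1));nets(W,["cover1"])
    u,v=map(int,proj(W,(x,y,60)));v0=max(v-70,0);u0=u-70;i=W["color"].copy()
    for z,r in ((73,10),(47,34),(0,34)):
        a=np.array([proj(W,(x+r*np.cos(t),y+r*np.sin(t),z)) for t in np.linspace(0,6.28,40)])
        cv2.polylines(i,[np.int32(a*16)],True,(255,0,255),1,shift=4)
        print(z,"pred ctr",np.round((a.mean(0)-[u0,v0])*4))
    cv2.imwrite(f"pics/{name}.png",cv2.resize(i[v0:v+70,u0:u+70],None,fx=4,fy=4,interpolation=cv2.INTER_CUBIC))
E
python3 - <<'E'
from h import *
cov("w7",424,160)
E
```

```text
tcp [427.3 159.6 240.1]
cover1 0.93 [441.3 338.5  -0. ]
cover1 0.92 [ 3.836e+02  2.410e+02 -1.000e-01]
cover1 0.8 [421.9 161.9   1.7]
73 pred ctr [283. 292.]
47 pred ctr [285. 270.]
0 pred ctr [286. 240.]
```

View pics/w7.png

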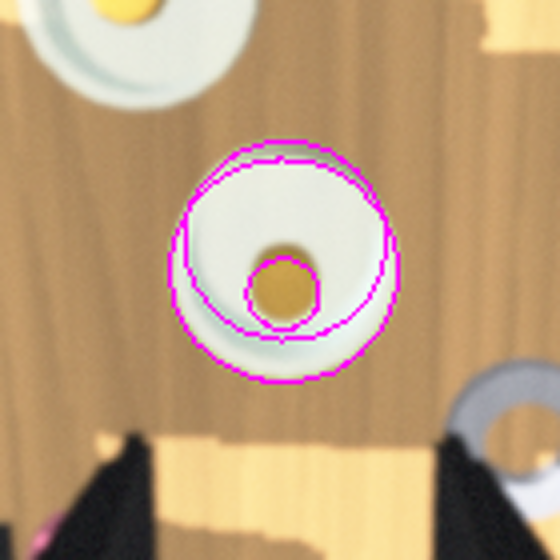

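The overlay matches the cover: knob disc at crop (285,287), cup at (285,268). Grasping at (425,160) with TCP z 69.

Request:
drive_tool:
  rows:
    - [[0,-0.009,0.2,0,0,0,0.45],[0,0,0.2,0,0,0,0.45],[0,0,0.18,0,0,0,0.45],[0,0,0.08,0,0,0,0.45],[0,0,0,0,0,0,0.45]]

```text
t: 37.42
eef_pos: [424.3, 159.1, 73.7]
tcp_rot: [-3.139, 0.001, 1.569]
ft_force: [-0.3, -0.0, -0.1]
opening: 0.451
grip_force: 0.0
```

Request:
drive_tool:
  rows:
    - [[0,0,0,0,0,0,0.45],[0,0,0,0,0,0,0.45]]

```text
t: 37.67
eef_pos: [424.8, 159.8, 75.9]
tcp_rot: [3.14, -0.0, 1.57]
ft_force: [0.2, 0.5, 0.5]
opening: 0.447
grip_force: 0.0
```

Request:
drive_tool:
  rows:
    - [[0,0,0.026,0,0,0,0.35],[0,0,0,0,0,0,0.3],[0,0,0,0,0,0,0.25],[0,0,0,0,0,0,0.2],[0,0,0,0,0,0,0]]

```text
t: 38.3
eef_pos: [424.4, 159.9, 68.6]
tcp_rot: [3.141, -0.0, 1.57]
ft_force: [0.3, -0.0, 0.1]
opening: 0.202
grip_force: 30.0
```

Request:
drive_tool:
  rows:
    - [[0,0,0,0,0,0,0],[0,0,0,0,0,0,0],[0,0,0,0,0,0,0]]

```text
t: 38.67
eef_pos: [424.4, 159.9, 68.6]
tcp_rot: [3.141, -0.0, 1.57]
ft_force: [1.5, 0.3, 0.2]
opening: 0.206
grip_force: 30.0
```

Request:
drive_tool:
  rows:
    - [[0,0,-0.1,0,0,0,0],[0,0,-0.2,0,0,0,0],[0,0,-0.2,0,0,0,0],[0,0,-0.1,0,0,0,0],[-0.139,0.178,0,0,0,0,0]]

```text
t: 39.3
eef_pos: [467.8, 126.2, 220.6]
tcp_rot: [3.139, -0.001, 1.574]
ft_force: [0.9, -0.2, -2.8]
opening: 0.202
grip_force: 30.0
```

Request:
drive_tool:
  rows:
    - [[-0.139,0.178,0,0,0,0,0],[-0.139,0.178,0,0,0,0,0],[-0.139,0.178,0,0,0,0,0],[0,0,0,0,0,0,0],[0,0,0,0,0,0,0]]

```text
t: 39.92
eef_pos: [601.2, 20.9, 217.7]
tcp_rot: [-3.139, -0.0, 1.57]
ft_force: [0.5, 0.1, -1.4]
opening: 0.201
grip_force: 30.0
```

```bash
python3 - <<'E'
from h import *
print(env.state()["ft_force"],env.state()["opening"])
plan(602.5,20.7,180)
E
```

```text
[ 0.45686507  0.08937526 -1.36282472] 0.20074492109014655
t 39.92 at [601.2  20.9 217.7] 1 rows
[-0.0006, 0.0054, 0.1508, -0.0007, -0.0001, -0.0003]
```

Request:
drive_tool:
  rows:
    - [[0,0.0054,0.14,0,0,0,0],[0,0,0.1,0,0,0,0],[0,0,0.06,0,0,0,0],[0,0,0,0,0,0,0],[0,0,0,0,0,0,0]]

```text
t: 40.55
eef_pos: [603.8, 21.0, 144.5]
tcp_rot: [3.14, 0.0, 1.571]
ft_force: [0.2, 0.6, -2.4]
opening: 0.205
grip_force: 30.0
```

```bash
python3 - <<'E'
from h import *
W=env.read_camera("wrist");p=env.state()["eef_pos"];print(p);nets(W,["base1","cover1"])
x,y=602.5,20.7;u,v=map(int,proj(W,(x,y,64)));v0=max(v-70,0);u0=u-80
for c,z,r in (((x,y),66,46),((x,y),66,38),(p,p[2]-68.6,34),(p,p[2]-21.6,34)):
    a=np.array([proj(W,(c[0]+r*np.cos(t),c[1]+r*np.sin(t),z)) for t in np.linspace(0,6.28,40)])
    a=(a-[u0,v0])*4;print(round(z),r,"x",np.round([a[:,0].min(),a[:,0].max()]),"y",np.round([a[:,1].min(),a[:,1].max()]))
cv2.imwrite("pics/w8.png",cv2.resize(W["color"][v0:v+70,u0:u+80],None,fx=4,fy=4,interpolation=cv2.INTER_CUBIC))
E
```

```text
[603.8088016  20.8900137 144.599656 ]
base1 0.96 [ 6.435e+02 -1.496e+02  6.000e-01]
cover1 0.61 [603.1  20.9  73.2]
cover1 0.53 [5.033e+02 9.200e+01 2.000e-01]
66 46 x [ 99. 548.] y [ 61. 487.]
66 38 x [138. 509.] y [101. 453.]
76 34 x [157. 503.] y [130. 457.]
123 34 x [116. 545.] y [192. 588.]
```

View pics/w8.png

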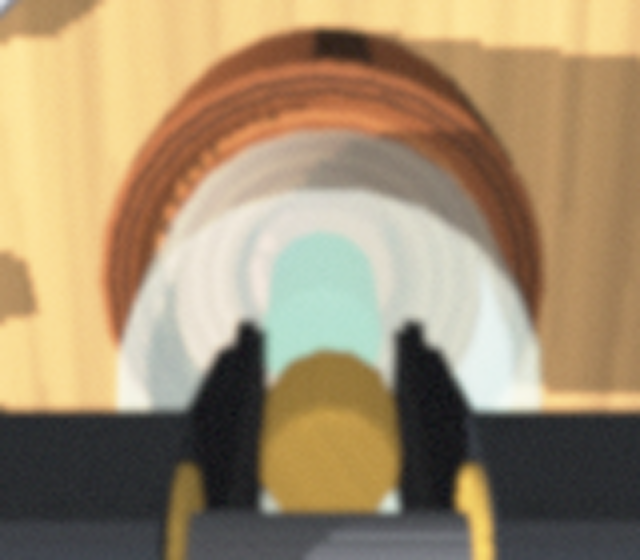

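The round is centred at crop x≈323 and the cover at 330, both matching the predictions. The cover is 1.2 mm too far in +x, so I'll correct and lower.

Request:
drive_tool:
  rows:
    - [[-0.001,-0.005,0.016,0,0,0,0],[0,0,0.012,0,0,0,0],[0,0,0.012,0,0,0,0],[0,0,0.008,0,0,0,0],[0,0,0,0,0,0,0]]

```text
t: 41.32
eef_pos: [602.2, 20.5, 131.3]
tcp_rot: [-3.141, 0.0, 1.57]
ft_force: [0.3, -0.5, -2.4]
opening: 0.203
grip_force: 30.0
```

Request:
drive_tool:
  rows:
    - [[0,0,0,0,0,0,0],[0,0,0,0,0,0,0]]

```text
t: 41.58
eef_pos: [602.3, 20.5, 131.6]
tcp_rot: [3.141, 0.0, 1.57]
ft_force: [-0.2, -0.3, -2.5]
opening: 0.201
grip_force: 30.0
```

Request:
drive_tool:
  rows:
    - [[0,0,0.004,0,0,0,0],[0,0,0.002,0,0,0,0],[0,0,0,0,0,0,0],[0,0,0,0,0,0,0]]

```text
t: 42.08
eef_pos: [602.3, 20.5, 130.6]
tcp_rot: [3.141, 0.0, 1.57]
ft_force: [-1.8, 0.1, 5.1]
opening: 0.203
grip_force: 30.0
```

Seated at z 62.0 with light contact. Releasing.

Request:
drive_tool:
  rows:
    - [[0,0,-0.002,0,0,0,0],[0,0,0,0,0,0,0],[0,0,0,0,0,0,0.35],[0,0,0,0,0,0,0.45],[0,0,0,0,0,0,0.45]]

```text
t: 42.7
eef_pos: [602.2, 20.5, 130.4]
tcp_rot: [-3.142, 0.0, 1.57]
ft_force: [-0.5, 0.9, 0.7]
opening: 0.43
grip_force: 0.0
```

Request:
drive_tool:
  rows:
    - [[0,0,-0.06,0,0,0,0.45],[0,0,-0.16,0,0,0,0.45],[0,0,-0.22,0,0,0,0.45],[0,0,0,0,0,0,0.45],[0,0,0,0,0,0,0.45]]

```text
t: 43.32
eef_pos: [601.9, 20.6, 240.8]
tcp_rot: [3.141, 0.0, 1.57]
ft_force: [0.7, 0.3, -0.4]
opening: 0.449
grip_force: 0.0
```

```bash
python3 - <<'E'
from h import *
W,T=[env.read_camera(c) for c in ("wrist","top")]
nets(W,["cover1"]);nets(T,["stand_l1","cover1"])
plan(459.5,-235,240)
E
```

```text
cover1 0.74 [598.6  23.5  61.7]
stand_l1 0.46 [ 458.6 -240.2    3.9]
cover1 0.98 [443.4 337.3  -1.3]
cover1 0.74 [381.1 243.4   2.6]
t 43.58 at [602.   20.5 239.6] 6 rows
[-0.1704, -0.0949, -0.0001, -0.0001, -0.0, -0.0]
[-0.1704, -0.0949, -0.0001, -0.0001, -0.0, -0.0]
[-0.1704, -0.0949, -0.0002, -0.0001, -0.0, -0.0]
[-0.1704, -0.0949, -0.0002, -0.0001, -0.0, -0.0]
[-0.1704, -0.0949, -0.0002, -0.0001, -0.0, -0.0]
[-0.1703, -0.095, -0.0002, -0.0001, -0.0, -0.0]
```

Request:
drive_tool:
  rows:
    - [[-0.17,-0.095,0,0,0,0,0.45],[-0.17,-0.095,0,0,0,0,0.45],[-0.17,-0.095,0,0,0,0,0.45],[-0.17,-0.095,0,0,0,0,0.45],[-0.17,-0.095,0,0,0,0,0.45]]

```text
t: 44.2
eef_pos: [482.4, -193.1, 240.1]
tcp_rot: [-3.141, -0.0, 1.57]
ft_force: [0.3, -0.4, -0.4]
opening: 0.45
grip_force: 0.0
```

Request:
drive_tool:
  rows:
    - [[-0.168,-0.098,0,0,0,0,0.45],[0,0,0.06,0,0,0,0.45],[0,0,0,0,0,0,0.45],[0,0,0,0,0,0,0.45]]

```text
t: 44.7
eef_pos: [459.3, -233.0, 225.4]
tcp_rot: [-3.141, -0.0, 1.571]
ft_force: [-0.4, -0.6, -0.2]
opening: 0.449
grip_force: 0.0
```

```bash
python3 - <<'E'
from h import *
W=env.read_camera("wrist");print(env.state()["eef_pos"]);nets(W,["stand_l1"])
M=cmask(W,"green")
x,y=458.5,-233.4
c=np.array([proj(W,(x+11*np.cos(t),y+11*np.sin(t),81)) for t in np.linspace(0,6.28,40)]);print("pred disc",c.min(0),c.max(0))
u,v=c.mean(0);n,L,st,ce=cv2.connectedComponentsWithStats(M.astype(np.uint8))
for s,q in zip(st,ce):
    if s[4]>60:print(s,q)
i=W["color"][int(v)-45:int(v)+45,int(u)-45:int(u)+45];V=cv2.cvtColor(i,cv2.COLOR_BGR2HSV)
print(int(u)-45,int(v)-45);print("col",V[::3,45].tolist())
E
```

```text
[ 459.37653585 -233.09294547  225.62088995]
stand_l1 0.74 [ 447.9 -184.9    2.5]
stand_l1 0.56 [ 456.9 -235.     4.6]
pred disc [249.03486856 177.41377038] [270.25205462 197.94217778]
[     0      0    512    384 195028] [255.56026314 192.22145538]
[230  22  23  30 516] [241.95155039  35.70348837]
[235  81  20  21 332] [244.89457831  91.10240964]
[240 128  19  22 316] [249.4556962  138.54746835]
[249 173  20  24 375] [258.45333333 184.976     ]
214 142
col [[74, 61, 134], [94, 34, 111], [110, 67, 103], [109, 72, 103], [111, 73, 101], [110, 71, 101], [155, 31, 90], [9, 145, 135], [9, 152, 174], [10, 148, 222], [58, 91, 95], [72, 150, 90], [71, 153, 148], [71, 155, 168], [71, 156, 163], [71, 159, 160], [71, 161, 160], [70, 161, 160], [73, 131, 134], [109, 70, 99], [110, 71, 101], [109, 65, 98], [110, 66, 97], [110, 66, 100], [109, 65, 98], [107, 66, 101], [107, 73, 98], [109, 72, 99], [14, 74, 152], [19, 109, 242]]
```

Request:
drive_tool:
  rows:
    - [[-0.002,0,0.2,0,0,0,0.45],[0,0,0.2,0,0,0,0.45],[0,0,0.15,0,0,0,0.45],[0,0,0.06,0,0,0,0.45],[0,0,0,0,0,0,0.45]]

```text
t: 45.42
eef_pos: [459.1, -234.1, 73.0]
tcp_rot: [-3.141, -0.0, 1.571]
ft_force: [0.1, 0.1, 0.1]
opening: 0.453
grip_force: 0.0
```

Request:
drive_tool:
  rows:
    - [[0,0,0,0,0,0,0.45],[0,0,0,0,0,0,0.45]]

```text
t: 45.68
eef_pos: [459.3, -234.7, 74.2]
tcp_rot: [3.14, 0.001, 1.57]
ft_force: [-0.6, -0.1, -0.3]
opening: 0.447
grip_force: 0.0
```

Request:
drive_tool:
  rows:
    - [[0.004,0,0.01,0,0,0,0.35],[0,0,0,0,0,0,0.3],[0,0,0,0,0,0,0.25],[0,0,0,0,0,0,0.2],[0,0,0,0,0,0,0]]

```text
t: 46.3
eef_pos: [458.8, -233.4, 70.5]
tcp_rot: [-3.142, 0.0, 1.57]
ft_force: [0.2, 0.4, -0.7]
opening: 0.226
grip_force: 30.0
```

Request:
drive_tool:
  rows:
    - [[0,0,0,0,0,0,0],[0,0,0,0,0,0,0],[0,0,0,0,0,0,0]]

```text
t: 46.68
eef_pos: [458.8, -233.4, 70.5]
tcp_rot: [-3.142, 0.0, 1.57]
ft_force: [-0.2, 0.4, -0.1]
opening: 0.224
grip_force: 30.0
```

Request:
drive_tool:
  rows:
    - [[0,0,-0.1,0,0,0,0],[0,0,-0.2,0,0,0,0],[0,0,-0.16,0,0,0,0],[0.082,0.183,0,0,0,0,0],[0.082,0.183,0,0,0,0,0]]

```text
t: 47.3
eef_pos: [551.4, -192.2, 186.4]
tcp_rot: [3.14, 0.001, 1.569]
ft_force: [-0.5, -0.9, -0.5]
opening: 0.227
grip_force: 30.0
```

Request:
drive_tool:
  rows:
    - [[0.082,0.183,0,0,0,0,0],[0.082,0.182,0,0,0,0,0],[0,0,0,0,0,0,0],[0,0,0.1,0,0,0,0],[0,0,0.08,0,0,0,0]]

```text
t: 47.92
eef_pos: [640.7, -151.7, 139.6]
tcp_rot: [-3.141, -0.0, 1.57]
ft_force: [-0.2, -0.1, -2.0]
opening: 0.226
grip_force: 30.0
```

Request:
drive_tool:
  rows:
    - [[0,0,0,0,0,0,0],[0,0,0,0,0,0,0]]

```text
t: 48.18
eef_pos: [641.6, -151.9, 141.3]
tcp_rot: [3.141, 0.0, 1.57]
ft_force: [0.6, -0.5, -1.5]
opening: 0.228
grip_force: 30.0
```

```bash
python3 - <<'E'
from h import *
s=env.state();print(s["eef_pos"],s["opening"],s["ft_force"])
plan(641.5,-151.5,139)
E
```

```text
[ 641.59272399 -151.88083005  141.33299044] 0.22816114729836798 [ 0.56313594 -0.52066799 -1.49237589]
t 48.17 at [ 641.6 -151.9  141.3] 1 rows
[0.0015, -0.0004, 0.0093, 0.0002, 0.0001, -0.0003]
```

```bash
python3 - <<'E'
from h import *
over("w9",(641.5,-151.5),67.5)
E
```

```text
tcp [ 641.7 -151.9  141.6]
base1 0.71 [ 644.8 -152.5   -2.3]
stand_l1 0.95 [ 642.3 -154.9   72.8]
crop 190 137
62 18 pred ctr [283. 279.]
66 46 pred ctr [287. 281.]
74.06642253178836 15 pred ctr [284. 301.]
114.06642253178836 15 pred ctr [285. 383.]
```

View pics/w9.png

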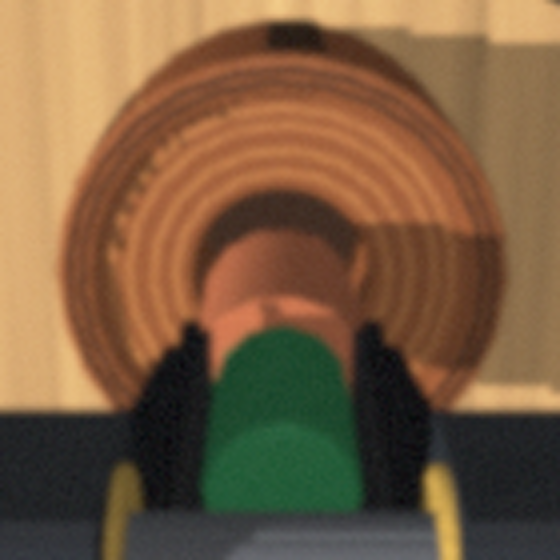

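Bore is at crop x 197–366 with its top at y 190; the foot is at x 203–358 with its top at y 229. Moving 1.4 mm in +y, then lowering.

Request:
drive_tool:
  rows:
    - [[0.0056,0,0,0,0,0,0],[0,0,0.02,0,0,0,0],[0,0,0.026,0,0,0,0],[0,0,0.026,0,0,0,0],[0,0,0,0,0,0,0]]

```text
t: 48.95
eef_pos: [641.3, -150.0, 121.7]
tcp_rot: [-3.14, -0.0, 1.57]
ft_force: [-0.3, -0.5, -1.9]
opening: 0.226
grip_force: 30.0
```

Request:
drive_tool:
  rows:
    - [[0,0,0.03,0,0,0,0],[0,0,0.03,0,0,0,0],[0,0,0.02,0,0,0,0],[0,0,0,0,0,0,0]]

```text
t: 49.45
eef_pos: [641.4, -150.1, 102.0]
tcp_rot: [-3.141, -0.0, 1.57]
ft_force: [-0.5, -0.3, -0.6]
opening: 0.228
grip_force: 30.0
```

Request:
drive_tool:
  rows:
    - [[0,0,0.02,0,0,0,0],[0,0,0.02,0,0,0,0],[0,0,0.004,0,0,0,0],[0,0,0,0,0,0,0]]

```text
t: 49.95
eef_pos: [641.6, -150.1, 91.5]
tcp_rot: [-3.142, 0.0, 1.57]
ft_force: [-0.5, -0.3, -0.9]
opening: 0.226
grip_force: 30.0
```

Request:
drive_tool:
  rows:
    - [[0,0,0.006,0,0,0,0],[0,0,0,0,0,0,0],[0,0,0,0,0,0,0]]

```text
t: 50.32
eef_pos: [641.6, -150.1, 90.1]
tcp_rot: [3.141, 0.0, 1.57]
ft_force: [0.4, 0.1, -0.9]
opening: 0.225
grip_force: 30.0
```

Request:
drive_tool:
  rows:
    - [[0,0,0.004,0,0,0,0],[0,0,0,0,0,0,0],[0,0,0,0,0,0,0]]

```text
t: 50.7
eef_pos: [641.7, -150.2, 89.2]
tcp_rot: [3.141, 0.0, 1.57]
ft_force: [0.5, -0.2, 2.5]
opening: 0.226
grip_force: 30.0
```

Bottomed at base z 21.7. Releasing and going for the cover at (441,337).

Request:
drive_tool:
  rows:
    - [[0,0,0,0,0,0,0],[0,0,0,0,0,0,0.3],[0,0,0,0,0,0,0.4],[0,0,0,0,0,0,0.45],[0,0,0,0,0,0,0.45]]

```text
t: 51.32
eef_pos: [641.6, -150.1, 89.0]
tcp_rot: [-3.142, 0.0, 1.57]
ft_force: [0.1, -0.3, 0.4]
opening: 0.445
grip_force: 0.0
```

Request:
drive_tool:
  rows:
    - [[0,0,-0.06,0,0,0,0.45],[0,0,-0.16,0,0,0,0.45],[0,0,-0.24,0,0,0,0.45],[0,0,-0.14,0,0,0,0.45],[0,0,0,0,0,0,0.45]]

```text
t: 51.95
eef_pos: [642.4, -150.3, 243.3]
tcp_rot: [3.136, 0.002, 1.57]
ft_force: [-0.0, -0.8, -1.1]
opening: 0.449
grip_force: 0.0
```

```bash
python3 - <<'E'
from h import *
W,T=[env.read_camera(c) for c in ("wrist","top")]
nets(W,["stand_l1"]);nets(T,["stand_l1","cover1"])
plan(442,336,240)
E
```

```text
stand_l1 0.78 [ 641.6 -150.2   22.2]
cover1 0.95 [602.4  20.9  62.5]
cover1 0.91 [446.  336.6  -2.6]
cover1 0.79 [382.5 237.3   3.4]
t 52.2 at [ 641.2 -150.   237.9] 10 rows
[0.1943, -0.0798, -0.0006, -0.0001, -0.0, -0.0]
[0.1943, -0.0798, -0.0006, -0.0001, -0.0, -0.0]
[0.1943, -0.0798, -0.0006, -0.0001, -0.0, -0.0]
[0.1944, -0.0798, -0.0006, -0.0001, -0.0, -0.0]
[0.1944, -0.0798, -0.0007, -0.0001, -0.0, -0.0]
[0.1944, -0.0797, -0.0007, -0.0001, -0.0, -0.0]
[0.1944, -0.0797, -0.0007, -0.0001, -0.0, -0.0]
[0.1944, -0.0797, -0.0008, -0.0001, -0.0, -0.0]
[0.1944, -0.0797, -0.0008, -0.0001, -0.0, -0.0]
[0.1944, -0.0797, -0.0008, -0.0001, -0.0, -0.0]
```

Request:
drive_tool:
  rows:
    - [[0.194,-0.08,0,0,0,0,0.45],[0.194,-0.08,0,0,0,0,0.45],[0.194,-0.08,0,0,0,0,0.45],[0.194,-0.08,0,0,0,0,0.45],[0.194,-0.08,0,0,0,0,0.45]]

```text
t: 52.82
eef_pos: [540.8, 93.9, 238.2]
tcp_rot: [-3.14, 0.0, 1.57]
ft_force: [0.8, 1.3, -0.3]
opening: 0.448
grip_force: 0.0
```

Request:
drive_tool:
  rows:
    - [[0.194,-0.08,0,0,0,0,0.45],[0.194,-0.08,0,0,0,0,0.45],[0.194,-0.08,0,0,0,0,0.45],[0.194,-0.08,0,0,0,0,0.45],[0.194,-0.08,0,0,0,0,0.45]]

```text
t: 53.45
eef_pos: [440.9, 336.4, 238.2]
tcp_rot: [-3.14, 0.001, 1.57]
ft_force: [0.3, 0.2, 0.2]
opening: 0.449
grip_force: 0.0
```

Request:
drive_tool:
  rows:
    - [[0,0,0,0,0,0,0.45],[0,0,0,0,0,0,0.45],[0,0,0,0,0,0,0.45]]

```text
t: 53.82
eef_pos: [442.4, 334.0, 238.7]
tcp_rot: [-3.141, 0.001, 1.569]
ft_force: [-0.3, -0.4, -0.8]
opening: 0.447
grip_force: 0.0
```

```bash
python3 - <<'E'
from h import *
cov("w10",442,337)
E
```

```text
tcp [442.5 334.  238.8]
cover1 0.9 [441.3 340.9  -3.1]
cover1 0.83 [ 3.857e+02  2.393e+02 -2.000e-01]
73 pred ctr [281. 291.]
47 pred ctr [283. 270.]
0 pred ctr [283. 240.]
```

View pics/w10.png

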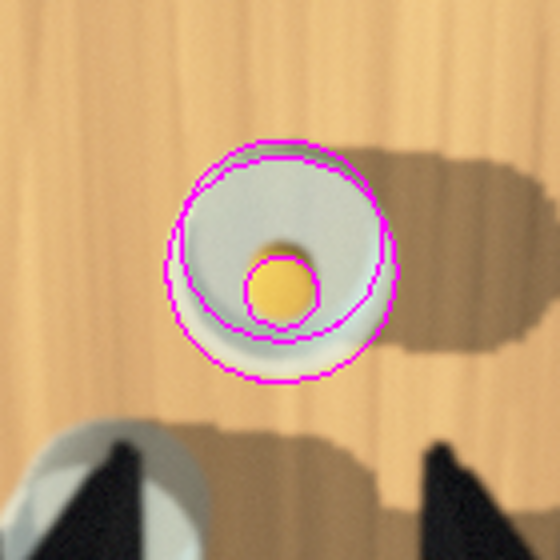

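The overlay pattern is the same as for the first cover (knob at crop (283,287)), so I grasp at (442.5,337).

Request:
drive_tool:
  rows:
    - [[0.012,0,0.2,0,0,0,0.45],[0,0,0.2,0,0,0,0.45],[0,0,0.18,0,0,0,0.45],[0,0,0.08,0,0,0,0.45],[0,0,0,0,0,0,0.45]]

```text
t: 54.55
eef_pos: [441.8, 337.1, 72.8]
tcp_rot: [-3.139, 0.002, 1.569]
ft_force: [-0.1, 0.6, -0.5]
opening: 0.454
grip_force: 0.0
```

Request:
drive_tool:
  rows:
    - [[0,0,0,0,0,0,0.45],[0,0,0,0,0,0,0.45],[0,0,0,0,0,0,0.45]]

```text
t: 54.92
eef_pos: [442.2, 338.2, 74.8]
tcp_rot: [3.14, -0.001, 1.57]
ft_force: [0.4, 0.7, 0.1]
opening: 0.449
grip_force: 0.0
```

Request:
drive_tool:
  rows:
    - [[-0.004,0,0.024,0,0,0,0.35],[0,0,0,0,0,0,0.3],[0,0,0,0,0,0,0.25],[0,0,0,0,0,0,0.2],[0,0,0,0,0,0,0]]

```text
t: 55.55
eef_pos: [442.0, 337.0, 68.0]
tcp_rot: [3.141, -0.0, 1.57]
ft_force: [-0.4, 0.3, -0.5]
opening: 0.201
grip_force: 30.0
```

Request:
drive_tool:
  rows:
    - [[0,0,0,0,0,0,0],[0,0,0,0,0,0,0],[0,0,0,0,0,0,0]]

```text
t: 55.92
eef_pos: [442.0, 337.0, 68.0]
tcp_rot: [3.141, 0.0, 1.57]
ft_force: [0.8, -0.2, -0.3]
opening: 0.205
grip_force: 30.0
```

Request:
drive_tool:
  rows:
    - [[0,0,-0.1,0,0,0,0],[0,0,-0.2,0,0,0,0],[0,0,-0.2,0,0,0,0],[0,0,-0.2,0,0,0,0],[0,0,0,0,0,0,0]]

```text
t: 56.55
eef_pos: [442.7, 337.6, 246.3]
tcp_rot: [3.136, -0.003, 1.57]
ft_force: [-0.3, 0.1, -2.1]
opening: 0.205
grip_force: 30.0
```

```bash
python3 - <<'E'
from h import *
plan(641.5,-150.2,240)
E
```

```text
t 56.55 at [442.7 337.6 246.3] 10 rows
[-0.1951, 0.0796, 0.0024, 0.0002, -0.0001, -0.0]
[-0.1951, 0.0796, 0.0024, 0.0002, -0.0001, -0.0]
[-0.1951, 0.0796, 0.0024, 0.0002, -0.0001, -0.0]
[-0.1951, 0.0796, 0.0024, 0.0002, -0.0001, -0.0]
[-0.1951, 0.0796, 0.0024, 0.0002, -0.0001, -0.0]
[-0.1951, 0.0796, 0.0024, 0.0002, -0.0001, -0.0]
[-0.1951, 0.0796, 0.0025, 0.0002, -0.0001, -0.0]
[-0.1951, 0.0796, 0.0025, 0.0002, -0.0001, -0.0]
[-0.1951, 0.0796, 0.0025, 0.0002, -0.0001, -0.0]
[-0.1951, 0.0795, 0.0025, 0.0002, -0.0001, -0.0]
```

Request:
drive_tool:
  rows:
    - [[-0.195,0.0796,0,0,0,0,0],[-0.195,0.0796,0,0,0,0,0],[-0.195,0.0796,0,0,0,0,0],[-0.195,0.0796,0,0,0,0,0],[-0.195,0.0796,0,0,0,0,0]]

```text
t: 57.18
eef_pos: [541.1, 91.5, 241.4]
tcp_rot: [-3.139, 0.0, 1.57]
ft_force: [0.3, 0.1, -1.6]
opening: 0.202
grip_force: 30.0
```

Request:
drive_tool:
  rows:
    - [[-0.195,0.0796,0,0,0,0,0],[-0.195,0.0796,0,0,0,0,0],[-0.195,0.0796,0,0,0,0,0],[-0.195,0.0796,0,0,0,0,0],[-0.195,0.0796,0,0,0,0,0]]

```text
t: 57.8
eef_pos: [640.5, -152.1, 241.1]
tcp_rot: [-3.139, -0.001, 1.57]
ft_force: [0.9, 0.7, -1.3]
opening: 0.202
grip_force: 30.0
```

Request:
drive_tool:
  rows:
    - [[0,0,0.1,0,0,0,0],[0,0,0.1,0,0,0,0],[0,0,0,0,0,0,0],[0,0,0,0,0,0,0]]

```text
t: 58.3
eef_pos: [640.7, -150.5, 193.1]
tcp_rot: [-3.141, 0.0, 1.57]
ft_force: [0.1, -0.1, -0.9]
opening: 0.204
grip_force: 30.0
```

```bash
python3 - <<'E'
from h import *
print(env.state()["opening"])
plan(641.5,-150.2,145)
E
```

```text
0.20429484090160246
t 58.3 at [ 640.7 -150.5  193.1] 1 rows
[0.0012, 0.0031, 0.1926, -0.0, 0.0, -0.0001]
```

Request:
drive_tool:
  rows:
    - [[0.001,0.003,0.12,0,0,0,0],[0,0,0.06,0,0,0,0],[0,0,0.012,0,0,0,0],[0,0,0,0,0,0,0],[0,0,0,0,0,0,0]]

```text
t: 58.92
eef_pos: [641.7, -150.5, 146.0]
tcp_rot: [3.14, 0.001, 1.57]
ft_force: [-0.2, 0.5, -1.5]
opening: 0.206
grip_force: 30.0
```

```bash
python3 - <<'E'
from h import *
W=env.read_camera("wrist");p=env.state()["eef_pos"];print(p);nets(W,["base1","cover1"])
x,y=641.5,-150.2;u,v=map(int,proj(W,(x,y,64)));v0=max(v-70,0);u0=u-80
for c,z,r in (((x,y),66,46),((x,y),66,38),(p,p[2]-68,34),(p,p[2]-21,34)):
    a=np.array([proj(W,(c[0]+r*np.cos(t),c[1]+r*np.sin(t),z)) for t in np.linspace(0,6.28,40)])
    a=(a-[u0,v0])*4;print(round(z),r,"x",np.round([a[:,0].min(),a[:,0].max()]),"y",np.round([a[:,1].min(),a[:,1].max()]))
cv2.imwrite("pics/w11.png",cv2.resize(W["color"][v0:v+70,u0:u+80],None,fx=4,fy=4,interpolation=cv2.INTER_CUBIC))
E
```

```text
[ 641.6309395  -150.47829615  145.9041753 ]
cover1 0.81 [ 642.4 -151.8   74.8]
66 46 x [ 97. 543.] y [ 61. 485.]
66 38 x [136. 505.] y [101. 452.]
78 34 x [148. 494.] y [134. 462.]
125 34 x [107. 537.] y [196. 593.]
```

View pics/w11.png

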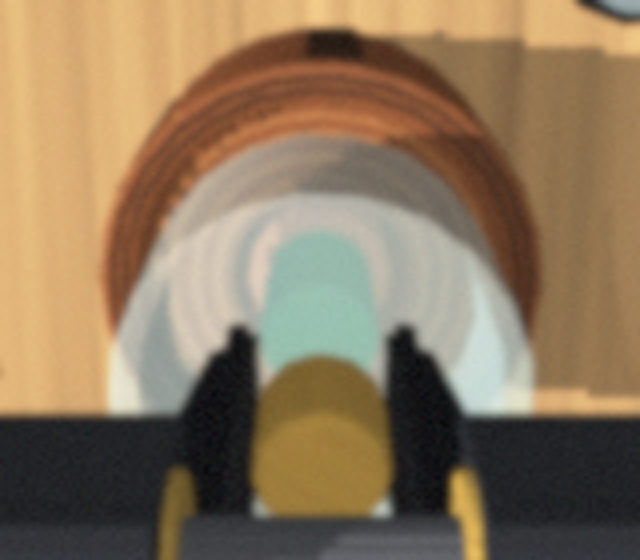

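Round (x 103–540) and cover (x 108–536) both match the prediction, so it's centred. Lowering.

Request:
drive_tool:
  rows:
    - [[0.001,0,0.016,0,0,0,0],[0,0,0.016,0,0,0,0],[0,0,0.014,0,0,0,0],[0,0,0.012,0,0,0,0],[0,0,0,0,0,0,0]]

```text
t: 59.7
eef_pos: [641.3, -150.1, 130.3]
tcp_rot: [-3.141, 0.0, 1.57]
ft_force: [-0.5, -0.3, -1.9]
opening: 0.205
grip_force: 30.0
```

Request:
drive_tool:
  rows:
    - [[0,0,0,0,0,0,0],[0,0,0,0,0,0,0]]

```text
t: 59.95
eef_pos: [641.4, -150.1, 130.6]
tcp_rot: [3.141, 0.0, 1.57]
ft_force: [-0.5, -0.3, -2.7]
opening: 0.208
grip_force: 30.0
```

Request:
drive_tool:
  rows:
    - [[0,0,0.003,0,0,0,0],[0,0,0.001,0,0,0,0],[0,0,0,0,0,0,0],[0,0,0,0,0,0,0]]

```text
t: 60.45
eef_pos: [641.4, -150.1, 130.0]
tcp_rot: [3.141, 0.0, 1.57]
ft_force: [-1.6, 1.9, 4.7]
opening: 0.202
grip_force: 30.0
```

Request:
drive_tool:
  rows:
    - [[0,0,0,0,0,0,0.3],[0,0,0,0,0,0,0.4],[0,0,0,0,0,0,0.45],[0,0,0,0,0,0,0.45]]

```text
t: 60.95
eef_pos: [641.4, -150.1, 129.4]
tcp_rot: [-3.142, 0.0, 1.57]
ft_force: [-0.3, 0.2, -0.1]
opening: 0.448
grip_force: 0.0
```

Request:
drive_tool:
  rows:
    - [[0,0,-0.06,0,0,0,0.45],[0,0,-0.16,0,0,0,0.45],[0,0,-0.22,0,0,0,0.45],[-0.15,-0.15,0,0,0,0,0.45],[-0.15,-0.15,0,0,0,0,0.45]]

```text
t: 61.58
eef_pos: [565.6, -225.5, 241.3]
tcp_rot: [3.139, 0.001, 1.572]
ft_force: [0.3, -0.4, -0.6]
opening: 0.448
grip_force: 0.0
```

Request:
drive_tool:
  rows:
    - [[-0.15,-0.15,0,0,0,0,0.45],[-0.15,-0.15,0,0,0,0,0.45],[0,0,0,0,0,0,0.45],[0,0,0,0,0,0,0.45]]

```text
t: 62.08
eef_pos: [491.6, -300.0, 240.4]
tcp_rot: [3.141, 0.001, 1.57]
ft_force: [0.7, -0.1, -0.7]
opening: 0.448
grip_force: 0.0
```

```bash
python3 - <<'E'
from h import *
S,T=[env.read_camera(c) for c in ("side","top")]
for p in (S,T):nets(p,["cover1","rod","base1"]);print()
i=np.vstack([cv2.resize(S["color"][80:260,190:400],(630,300)),cv2.resize(T["color"][120:270,170:420],(630,300))])
cv2.imwrite("pics/f.png",i)
E
```

```text
cover1 0.84 [385.6 238.5  -4.6]
cover1 0.57 [602.9  19.3  62. ]
base1 0.87 [604.9  20.4  -2.4]
base1 0.57 [ 641.4 -151.    -2.5]

cover1 0.85 [381.3 241.6   2.4]
cover1 0.69 [602.5  18.   62.9]
cover1 0.64 [ 642.9 -151.4   62.4]
cover1 0.57 [ 4.413e+02 -9.400e+01  4.000e-01]
rod 0.65 [ 573.2 -343.3    9.2]
base1 0.6 [ 643.3 -150.6    2. ]
base1 0.56 [ 6.039e+02  2.090e+01 -4.000e-01]
```

View pics/f.png

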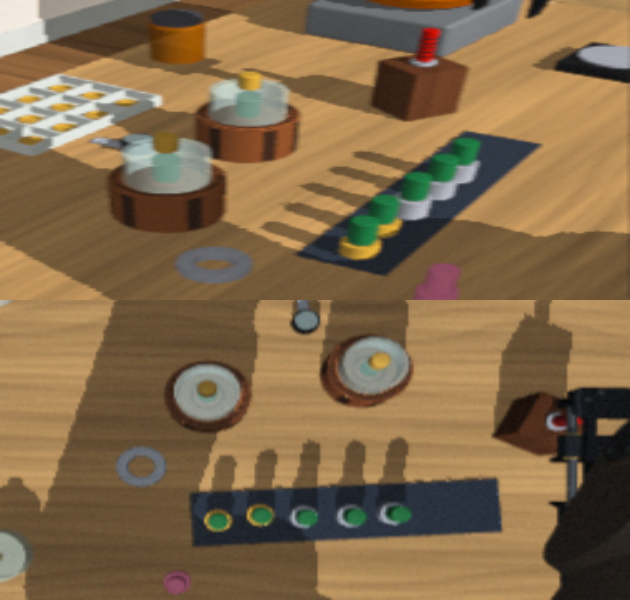

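Both covers sit level on their rounds at z 62, the rod is back in its holder, and the five spare stands are upright. Handing in.

```bash
python3 -c "
from cell import env
print(env.job_done())"
```

```text
the job is handed in; nothing more can be done
None
```

The job is handed in, with no score returned: both rounds present measured about 40.3–40.4 mm deep, so each has a copper-foot stand (only about 0.3 mm to spare) and a level glass cover, and the rod is back in its holder.

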